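# Line up the tuning slug of an ignition coil

## Task

The opened welding-machine module needs its ignition coil set: take the tuning tool with the flat-sided rectangular handle from the stand, seat its blade in the slotted brass slug inside the taller coil, and, holding the sprung slug lightly pressed down (it locks when it is not), turn it until its slot lines up with the two raised index marks on the coil's rim. Never press or lever on the coil or slug with more than 15 N, and leave the small coil and everything else on the bench alone. Then put the tool back upright, fully down, in the stand hole it came from.

Things in the scene. Friction and masses are not known exactly. Their poses are not given: they have to be found in the camera images.
- tuner: tuning tool, grey plastic, about 45 g, loose, standing blade-down in one of the stand's three holes (which differs). Origin on its axis at the underside of its round flange (26 mm across, 4 mm thick) that rests on the stand's top; z up along the handle. Handle rectangular, 18 mm along tool x, 14 mm along tool y, 4 to 66 mm above the origin.
- tuner_tip (a point): centre of the blade's end, 45 mm below the tool's origin. Under the flange: a round shank 14 mm across and 35 mm long, then the flat blade, 14 mm wide along tool x, 2.2 mm thick along tool y, 10 mm long (parallel to the handle's wider faces)
- stand: fixed wooden block 60 (x) x 190 (y) x 55 (z) mm, origin at the centre of its underside; three through holes 18 mm across at y = -60, 0 and 60 mm hold the three tools
- driver: bystander: round-handled driver, grey swelling handle 20 mm thick, 56 mm above the stand; leave it in its hole
- punch: bystander: bare steel punch, round, 10 mm thick, 54 mm above the stand; leave it in its hole
- chassis: fixed open aluminium tray 180 (x) x 200 (y) x 20 (z) mm with a circuit board (top at 8 mm), origin at the centre of its underside; its far edge carries parts up to 32 mm high; the two coils stand on the board 48 mm either side of its middle along y, which is which differs
- coil: the taller coil, fixed: black plastic former 42 mm high with a copper winding, rim flange 40 mm across, bore 23 mm across with the brass slug in it. Origin at the centre of its underside, z up. Two raised white index marks (7 x 2.5 x 2 mm) lie on the rim along its +x and -x
- coil_mouth (a point): centre of the taller coil's bore at the rim, 42 mm above the coil's origin. The slug's face lies 3 to 15 mm below it (differs, not told). The slug, 22 mm across, has a slot 3.1 mm wide, 4 mm deep right across its face. It is sprung and locked: it turns only while pushed down with over 4 N; it then gives 1.5 mm (4 to 8 N) and is solid below
- slug (a joint): angle of the slug's slot about the vertical in rad, counter-clockwise from above positive; at 0 and at 3.14 the slot lies along the coil's x, in line with the index marks (either counts). Turns from -0.5 to 3.64 with light friction (0.03 N m) while pushed down, stays where it is left. Starts between 0.6 and 2.54
- small_coil: bystander: the small coil, fixed, 26 mm high, rim 30 mm across, origin at the centre of its underside
- wrench: bystander: open wrench lying on the bench
- hammer: bystander: hammer lying on the bench
- spray: bystander: spray can, 54 mm across, 160 mm tall
- bar_stock: bystander: round steel bar, 18 mm across, 160 mm long, lying
- nut_tray: bystander: steel tray 100 x 140 x 30 mm
- offcut: bystander: steel block 50 x 30 x 20 mm

How it is judged:
On the way, in this order (a step that is already met when the one before it is completed fails the run):
1. the tool's blade is inside the taller coil's bore (horizontal distance between tuner_tip and coil_mouth below 0.005 m and z of tuner_tip in the frame of coil_mouth below -0.002 m), for 0.2 s.
2. with the blade still in the bore, the slot is turned into line with the index marks (within 0.14 rad) (all of step 1 and (value of joint slug between -0.14 and 0.14 rad or value of joint slug between 3.0016 and 3.2816 rad)), for 0.1 s.
At the end, for the whole second after the job is handed in: the slug's slot is in line with the index marks within 0.14 rad (8 degrees), and the tuning tool stands at rest, released and upright (within 0.15 rad), fully down in the stand hole it came from (within 8 mm of its first place) ((value of joint slug between -0.14 and 0.14 rad or value of joint slug between 3.0016 and 3.2816 rad) and distance of tuner from where it was at the start of the episode below 0.008 m and angle between tuner's own z axis and vertical below 0.15 rad and linear speed of tuner below 0.02 m/s); the robot touches nothing.
It fails at once if the tool presses on the taller coil or its slug with more than 15 N (contact force between tuner and coil above 15 N).
It fails at once if the small coil is pressed with the tool (more than 3 N) (contact force between tuner and small_coil above 3 N).
It fails at once if the fingers push on the taller coil or its slug (more than 5 N) (contact force between the fingers and coil above 5 N).
It fails at once if a bystander is knocked away or pulled from the stand (more than 25 mm) (distance of any of driver, punch, wrench, hammer, spray, bar_stock, nut_tray, offcut from where it was at the start of the episode above 0.025 m).
It also fails if it takes over 72 s, if anything falls off the work surface, if the arm or the gripper's body presses on something with over 40 N, if the wrist force passes 120 N, or if a joint passes its speed limit or range.

## Robot

A 6-joint arm with a two-finger parallel gripper is mounted at the origin on the work surface. World frame = base frame: x ahead of the robot, y to its left, z up, the work surface at z = 0. Lengths are in m, angles in rad, forces in N, time in s.
With the tool pointing down it reaches from about 0.35 to 0.85 m from the base axis. Payload 8.1 kg.
Tool frame: the origin (TCP) lies on the centre line of the jaws, within the pads' length; the fingertips stand 19 mm ahead of it and the grasp point (between the pads) is the TCP (robot.tips_ahead is the distance from the TCP to the fingertips, in m); y points along the fingers, z is the direction in which the jaws open and shut, and the axes are right-handed (so a half turn about y gives the same grasp; the last joint's range is limited). The gripper opens to 93 mm and grips with 3 to 60 N. Pads are 15 mm wide; open, the fingers measure 128 mm over their backs; the gripper's body (75 mm by 188 mm) begins 65 mm behind the grasp point.
Start: joints at [1.237, 0.13, 1.488, -0, 1.523, -0.085], TCP at [0.148, 0.582, 0.238] pointing down, gripper open.
Joint ranges: [-2.96, 2.96], [-0.89, 2.26], [0.02, 2.5], [-1.34, 4.48], [0, 2.73], [-2.66, 2.66]. Speed limits (rad/s): [2.39, 2.39, 2.79, 3.14, 3.14, 3.14].

## Interface

Orientations are given as a rotation vector (axis times angle).
In Python, from plant import robot, imaging, models gives the robot as it stands.
- The arm moves only by the tool carry_out, never from a script. Its argument "motion" is one flat list of numbers, 7 for each row, row after row: the shift along the tool's x, y, z in m, then the turn, a rotation vector about the tool's x, y, z in degrees, then the opening, from -1 (shut) to 1 (fully open). A call has exactly 5 rows; each row shifts and turns the pose as measured when the row begins, along the tool's axes as they then stand; what a row does not reach is not made up. A row lasts 1/10 s, in which the tool goes at most 50 mm and 8.59 degrees, less where a joint would pass 70% of its speed; a pose out of reach is approached as far as the arm can. A call is refused whole if a number of a shift passes 0.05 or a number of a turn 8.59, either way. A call with a gripper value outside its range is refused whole. The fingers move at their own pace and stop on an object; "squeeze" is the grip in N (left out, the last holds). Time passes only in rows, so rows that do not move let the fingers close, or fill a call up. It gives the time, the measured TCP pose, the force and the opening at its end, in the units of the state.
- robot.read_state(): the state, without advancing time (a new reading comes with each control period).
- imaging.read_camera(name): name is "scene" or "side" or "wrist"; returns the picture (480x640x3 uint8, blue, green, red); there is no depth.
- imaging.camera_model(name): a dict with "K" (3x3 intrinsics, pixels), "position" and "orientation" of the camera in the world. Camera axes: x right, y down, z forward; pixel columns grow to the right and rows downward; lengths in m; the calibration is good to about 2 mm. A picture is of the moment at which its call begins: read the wrist's pose just before it. camera_model takes no time and is no camera call; for the wrist camera it gives the pose at the moment of the call.
- robot.close_job(): hands the job in, once; it reports no verdict.
Trained networks look in the newest picture that a camera, given by its name, has taken for a name from the list of things; names that differ only in an ending like _2 or _b are one class to them, and where a whole thing is asked for, a point or a joint stands for the part that bears it (a point fixed in the world has none). Each returns a list of dicts, best first, with "confidence" (0 to 1); they miss things now and then, are a little off and sometimes report something else, mostly with a low value. They report only what shows in the picture. A call takes as long as a camera call.
- models.outline_of(camera, thing): "pixels" (480x640 bool, what is visible of it) and "pixel" ([column, row] in pixels, amid what is visible of it).
The state is a dict: "t": time; "q": joint angles; "dq": joint speeds; "joint_torque": joint torques, N m; "tool_pos": TCP position; "orientation": TCP orientation; "force": force on the tool from outside, world axes, zero at the start; "wrist_torque": the same for the moment, N m; "opening": finger opening in m.
Only numpy, scipy, OpenCV 4.12 (cv2) and the standard library are available. Lean on these libraries where they do the work, as an engineer would, in place of code of your own. Each camera call takes 0.05 s, during which the arm holds its last target.

## Working session

There is one attempt and no reset: what is moved stays moved. The work goes in short steps, Python scripts to look and compute and a tool call to move; the robot and the scene stay as the last step left them, time stands still between calls to the robot, and variables do not carry over. Pictures are saved under pics/ and viewed, and the job is handed in when it is done.

Besides the shell and the picture viewer there is one more tool, called after "Emit:" as name(argument=value, ...) on one line, values as JSON. carry_out: Moves the arm, as the interface text tells. Its arguments: {"type":"object","properties":{"motion":{"type":"array","items":{"type":"number"}},"squeeze":{"type":"number"}},"required":["motion"]}

```bash
ls; mkdir -p pics
python3 - <<'E'
from plant import robot, imaging, models
import cv2
print(robot.read_state())
for c in ["scene","side","wrist"]:
    im=imaging.read_camera(c); cv2.imwrite(f"pics/{c}0.png",im); print(c,imaging.camera_model(c))
E
```

```text
pics
{'t': 0.0, 'q': array([ 1.23657895e+00,  1.31152167e-01,  1.48927434e+00, -2.40007593e-05,
        1.52301488e+00, -8.53922247e-02]), 'dq': array([-0.00051976,  0.00165287,  0.000234  , -0.0011092 , -0.00048642,
       -0.00096281]), 'joint_torque': array([ 9.49876230e-04, -5.59858990e+01, -4.91743541e+01,  7.70156574e-02,
        3.56639957e-02, -7.95817556e-06]), 'tool_pos': array([0.14756345, 0.58101333, 0.23659552]), 'orientation': array([-1.56377067,  0.195668  , -0.19509868]), 'force': array([-0.27900401,  0.30779965,  0.12537656]), 'wrist_torque': array([-0.00059502,  0.03732576,  0.03857558]), 'opening': 0.09298100763546882}
scene {'K': array([[615.48768381,   0.        , 328.57477984],
       [  0.        , 615.48768381, 240.32406075],
       [  0.        ,   0.        ,   1.        ]]), 'position': array([ 1.36853017, -0.20973255,  1.44251699]), 'orientation': array([-2.1311351 , -1.62369705,  0.46850872])}
side {'K': array([[433.37279217,   0.        , 308.26629309],
       [  0.        , 433.37279217, 235.96572545],
       [  0.        ,   0.        ,   1.        ]]), 'position': array([ 0.15783779, -0.58763705,  0.72135186]), 'orientation': array([-2.21667808,  0.73739006, -0.31216407])}
wrist {'K': array([[403.41686163,   0.        , 316.99280754],
       [  0.        , 403.41686163, 248.62116706],
       [  0.        ,   0.        ,   1.        ]]), 'position': array([0.07044674, 0.60238672, 0.38347859]), 'orientation': array([2.28731187, 1.77943153, 0.26045498])}
```

View pics/scene0.png

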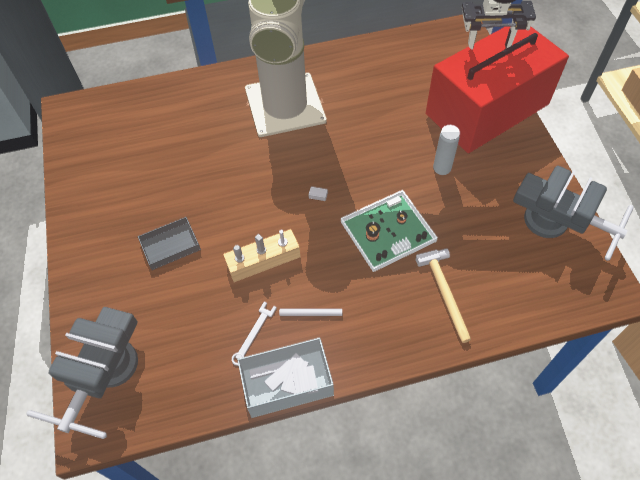

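View pics/side0.png

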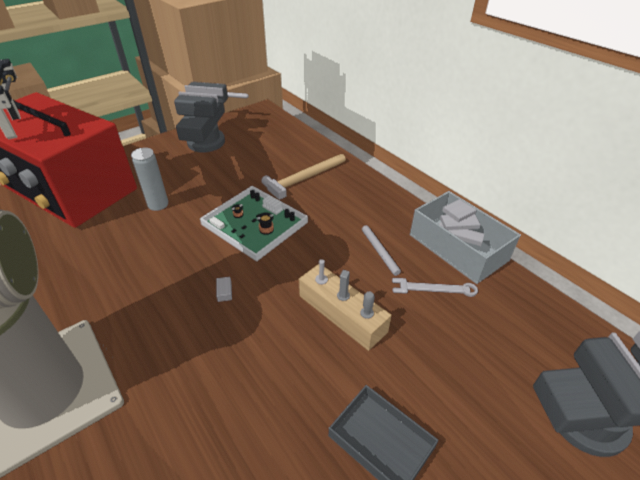

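View pics/wrist0.png

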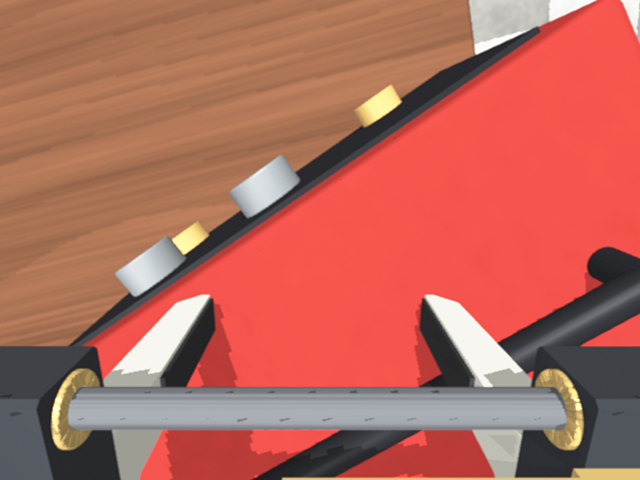

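The pictures show the stand (scene ~(262,255)), the coil tray (~(389,230)) and the arm starting above the red machine. I'll zoom in and run the networks.

```bash
cat > h.py <<'E'
from plant import robot, imaging, models
import cv2, numpy as np
from scipy.spatial.transform import Rotation as R
def cam(name):
    m=imaging.camera_model(name); return m["K"],np.array(m["position"]),R.from_rotvec(m["orientation"]).as_matrix()
def proj(m,P):
    K,p,r=m; c=(np.atleast_2d(P)-p)@r; u=c@K.T; return u[:,:2]/u[:,2:]
def ray(m,px):
    K,p,r=m; d=r@np.linalg.solve(K,np.array([px[0],px[1],1.])); return p,d/np.linalg.norm(d)
def onz(m,px,z):
    p,d=ray(m,px); return p+d*(z-p[2])/d[2]
def tri(rays):
    A=0;b=0
    for p,d in rays:
        M=np.eye(3)-np.outer(d,d); A=A+M; b=b+M@p
    x=np.linalg.solve(A,b); return x,[np.linalg.norm((np.eye(3)-np.outer(d,d))@(x-p)) for p,d in rays]
E
python3 - <<'E'
from h import *
ims={c:cv2.imread(f"pics/{c}0.png") for c in ["scene","side"]}
def crop(c,x0,y0,w,h,s,n): cv2.imwrite(n,cv2.resize(ims[c][y0:y0+h,x0:x0+w],None,fx=s,fy=s,interpolation=cv2.INTER_CUBIC))
a=[("scene",215,215,100,75),("scene",335,180,110,95),("side",290,250,110,105),("side",195,175,120,90)]
rows=[cv2.resize(ims[c][y:y+h,x:x+w],(400,300),interpolation=cv2.INTER_CUBIC) for c,x,y,w,h in a]
cv2.imwrite("pics/crop0.png",np.vstack([np.hstack(rows[:2]),np.hstack(rows[2:])]))
imaging.read_camera("scene");imaging.read_camera("side")
for t in ["tuner","driver","punch","stand","coil","small_coil","chassis","coil_mouth"]:
    rs=[]
    for c in ["scene","side"]:
        o=models.outline_of(c,t)
        for k in o[:2]: print(t,c,np.round(k["pixel"],1),round(k["confidence"],2),k["pixels"].sum())
        if o: rs.append(ray(cam(c),o[0]["pixel"]))
    if len(rs)==2: print(tri(rs))
E
```

```text
tuner scene [391.3 229. ] 0.74 4013
tuner scene [256.5 246.5] 0.61 126
tuner side [345.3 284.2] 0.56 292
(array([ 0.59528433,  0.04041915, -0.01524463]), [np.float64(0.14215889615068006), np.float64(0.14215889615068)])
driver scene [237.  254.6] 0.54 138
driver side [437.  289.1] 0.71 775
driver side [366.1 304.3] 0.61 289
(array([ 0.60860729, -0.28627531,  0.15348674]), [np.float64(0.04259747767000684), np.float64(0.0425974776700069)])
punch scene [280. 241.] 0.44 109
punch side [323.  278.1] 0.54 147
(array([ 0.52692047, -0.13230276,  0.06525819]), [np.float64(0.000770318414533261), np.float64(0.0007703184145332044)])
stand scene [265.2 257.4] 0.57 1662
stand side [344.6 306.5] 0.97 3248
(array([ 0.53978741, -0.18259268,  0.01825568]), [np.float64(0.0033117762014664744), np.float64(0.0033117762014665737)])
coil scene [365.7 228.7] 0.62 221
coil scene [317.6 195.2] 0.24 216
coil side [266.1 220. ] 0.65 315
coil side [342.7 308. ] 0.6 3379
(array([0.54071749, 0.09992508, 0.05195439]), [np.float64(0.0037484603457911855), np.float64(0.0037484603457911716)])
small_coil scene [445.  285.9] 0.57 1278
chassis scene [446.1 145.7] 0.69 872
chassis scene [389.5 231.4] 0.62 4130
chassis side [251.6 221.4] 0.83 3964
chassis side [432.1 289.1] 0.25 703
(array([0.47729099, 0.24965823, 0.10155447]), [np.float64(0.13437722529902982), np.float64(0.13437722529902987)])
coil_mouth scene [373.4 228. ] 0.53 237
coil_mouth side [266.8 221.6] 0.86 277
(array([0.54363521, 0.11617287, 0.04012202]), [np.float64(0.0045775747437703015), np.float64(0.0045775747437702885)])
```

View pics/crop0.png

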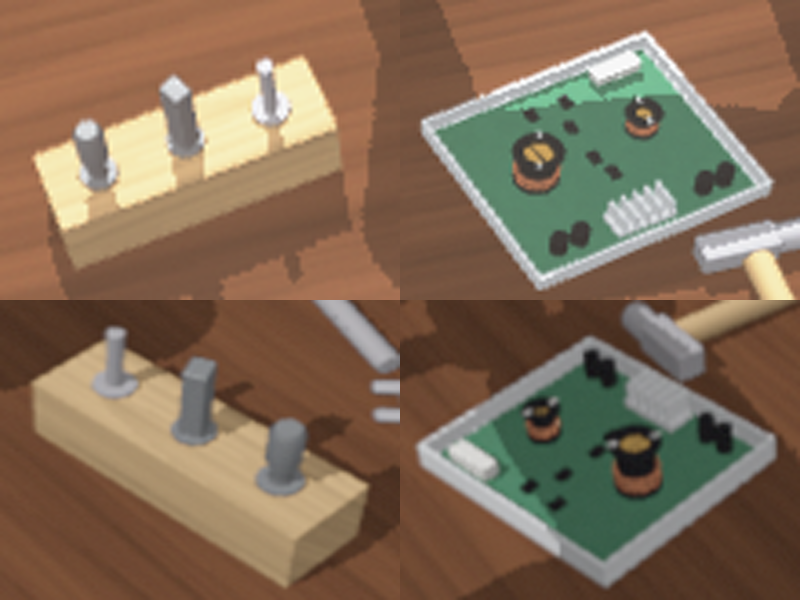

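Run:
```python
from h import *
s=cam("scene"); d=cam("side")
f=lambda x,y:(215+x*.25,215+y*.25)
g=lambda x,y:(290+x*110/400,250+(y-300)*105/300)
for n,a,b in [("driver",(97,175),(280,480)),("tuner",(186,143),(194,432)),("punch",(271,108),(115,384))]:
    print(n,onz(s,f(*a),.057),onz(d,g(*b),.057))
print("tunertop",onz(s,f(175,87),.121),onz(d,g(198,366),.121))
f=lambda x,y:(335+(x-400)*.275,180+y*95/300)
g=lambda x,y:(195+(x-400)*120/400,175+(y-300)*90/300)
print("mouth",onz(s,f(539,157),.05),onz(d,g(636,445),.05), "small",onz(s,f(643,117),.034))
for p in [(423,124),(645,35),(770,185),(543,285)]: print("tray",onz(s,f(*p),.02))
for p in [(420,447),(590,340),(775,447),(607,580)]: print("tray side",onz(d,g(*p),.02))
st=robot.read_state(); T=R.from_rotvec(st["orientation"]).as_matrix(); print(T)
c=cam("wrist"); print(T.T@(c[1]-st["tool_pos"]), T.T@c[2])
```

```text
driver [ 0.5462792  -0.24620911  0.057     ] [ 0.54351555 -0.24541034  0.057     ]
tuner [ 0.5383383 -0.1856392  0.057    ] [ 0.53402409 -0.18719159  0.057     ]
punch [ 0.52732924 -0.12620585  0.057     ] [ 0.5269354  -0.12684884  0.057     ]
tunertop [ 0.53475994 -0.1849748   0.121     ] [ 0.53504834 -0.18454263  0.121     ]
mouth [0.55097817 0.11563381 0.05      ] [0.54331696 0.1115648  0.05      ] small [0.52363798 0.20669112 0.034     ]
tray [0.47714    0.04817776 0.02      ]
tray [0.43221952 0.24055885 0.02      ]
tray [0.60658687 0.27908719 0.02      ]
tray [0.65395496 0.08804986 0.02      ]
tray side [0.42992424 0.23888295 0.02      ]
tray side [0.60190056 0.27777963 0.02      ]
tray side [0.64228772 0.07796784 0.02      ]
tray side [0.46873319 0.03508109 0.02      ]
[[ 9.69208968e-01 -3.78223458e-05  2.46239668e-01]
 [-2.46239669e-01 -1.40230388e-05  9.69208969e-01]
 [-3.32047283e-05 -9.99999999e-01 -2.29046169e-05]]
[-0.0799973  -0.14665055  0.00140181] [[-5.68201393e-05  9.57365817e-01  2.88878329e-01]
 [ 2.85830037e-04 -2.88878302e-01  9.57365784e-01]
 [ 9.99999958e-01  1.36967761e-04 -2.57229802e-04]]
```

Emit:
carry_out(motion=[0,-0.045,0,0,0,0,1,0,-0.045,0,0,0,0,1,0.01,-0.02,-0.012,0,0,0,1,0.03,0,-0.034,0,0,0,1,0.03,0,-0.034,0,0,0,1])

```text
t: 1.55
tool_pos: [0.1943, 0.4864, 0.3491]
orientation: [-1.567, 0.192, -0.19]
force: [1.2, 0.4, -0.2]
opening: 0.0927
```

Emit:
carry_out(motion=[0.03,0,-0.034,0,0,0,1,0.03,0,-0.034,0,0,0,1,0.03,0,-0.034,0,0,0,1,0.03,0,-0.034,0,0,0,1,0.03,0,-0.034,0,0,0,1])

```text
t: 2.05
tool_pos: [0.3013, 0.2782, 0.3511]
orientation: [-1.564, 0.186, -0.19]
force: [1.1, 0.8, 0.2]
opening: 0.0933
```

Emit:
carry_out(motion=[0.03,0,-0.034,0,0,0,1,0.03,0,-0.034,0,0,0,1,0.03,0,-0.034,0,0,0,1,0.03,0,-0.034,0,0,0,1,0.03,0,-0.034,0,0,0,1])

```text
t: 2.55
tool_pos: [0.409, 0.0687, 0.3533]
orientation: [-1.561, 0.181, -0.193]
force: [0.8, -0.0, -0.0]
opening: 0.0926
```

Emit:
carry_out(motion=[0.03,0,-0.034,0,0,0,1,0.03,0,-0.034,0,0,0,1,0.03,0,-0.034,0,0,0,1,0.03,0,-0.034,0,0,0,1,0.03,0,-0.034,0,0,0,1])

```text
t: 3.05
tool_pos: [0.5172, -0.1422, 0.3558]
orientation: [-1.561, 0.178, -0.198]
force: [0.9, 0.5, -0.5]
opening: 0.093
```

Emit:
carry_out(motion=[0.02,0.03,-0.02,0,0,0,1,0.008,0.045,-0.017,0,0,0,1,0,0.04,0,0,0,0,1,0,0,0,0,0,0,1,0,0,0,0,0,0,1])

```text
t: 3.55
tool_pos: [0.5396, -0.194, 0.2392]
orientation: [-1.562, 0.182, -0.206]
force: [0.6, -0.7, -0.3]
opening: 0.0928
```

Run:
```python
from h import *
st=robot.read_state(); print(st["tool_pos"],st["q"],R.from_rotvec(st["orientation"]).as_matrix().round(4).tolist())
im=imaging.read_camera("wrist"); cv2.imwrite("pics/w1.png",im); np.save("pics/w1c.npy",np.array(cam("wrist"),dtype=object),allow_pickle=True)
```

```text
[ 0.53958209 -0.19401401  0.23919679] [-0.43747657  0.04333196  1.57757724  0.00462457  1.50575061 -1.76121368] [[0.9695, 0.0155, 0.2448], [-0.2448, -0.0021, 0.9696], [0.0155, -0.9999, 0.0017]]Traceback (most recent call last):
  File "<stdin>", line 3, in <module>
ValueError: could not broadcast input array from shape (3,3) into shape (3,)
```

View pics/w1.png

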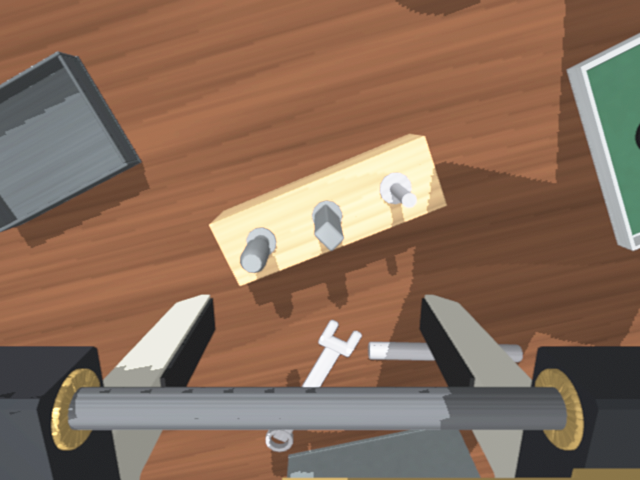

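Run:
```python
from h import *
im=cv2.imread("pics/w1.png"); cv2.imwrite("pics/w1z.png",cv2.resize(im[150:300,220:420],(800,600),interpolation=cv2.INTER_CUBIC))
```

```text
(no output)
```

View pics/w1z.png

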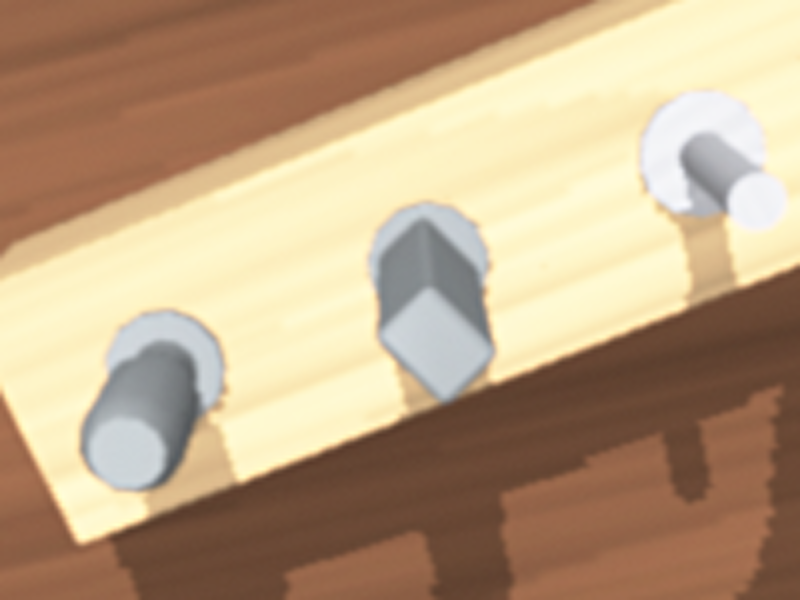

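Run:
```python
from h import *
w=cam("wrist")
f=lambda x,y:(220+x/4-.4,150+y/4-.4)
P=np.array([onz(w,f(*p),.121) for p in [(430,285),(495,350),(447,402),(378,335)]])
print(P.round(4), P.mean(0)); 
for i in range(4):
    e=P[(i+1)%4]-P[i]; print(np.linalg.norm(e), np.degrees(np.arctan2(e[1],e[0])))
for n,p in [("driver",(165,366)),("tuner",(429,262)),("punch",(702,153))]:
    print(n, onz(w,f(*p),.058))
T=R.from_rotvec(robot.read_state()["orientation"]).as_matrix(); print("toolz yaw",np.degrees(np.arctan2(T[1,2],T[0,2])), "toolx",np.degrees(np.arctan2(T[1,0],T[0,0])))
```

```text
[[ 0.5241 -0.1813  0.121 ]
 [ 0.5378 -0.1733  0.121 ]
 [ 0.5448 -0.1834  0.121 ]
 [ 0.5304 -0.1919  0.121 ]] [ 0.53426584 -0.18246829  0.121     ]
0.015883073145607822 30.30254163509019
0.012279649545530234 -55.11467293431876
0.01678076832256115 -149.4210195632765
0.012321637486554014 120.6914588609654
driver [ 0.5427719  -0.24177745  0.058     ]
tuner [ 0.53461368 -0.18244503  0.058     ]
punch [ 0.52621861 -0.12344762  0.058     ]
toolz yaw 75.8474333646797 toolx -14.154153928296635
```

```bash
cat >> h.py <<'E'
def Rt(jaw):
    a=np.radians(jaw); c,s=np.cos(a),np.sin(a)
    return np.array([[s,0,c],[-c,0,s],[0,-1,0.]])
def delta(p,jaw):
    st=robot.read_state(); T=R.from_rotvec(st["orientation"]).as_matrix()
    z=T[:,2]; print("t",round(st["t"],2),"pos",st["tool_pos"].round(4),"jaw",np.degrees(np.arctan2(z[1],z[0])).round(2),"F",st["force"].round(2),"M",st["wrist_torque"].round(3),"open",round(st["opening"],4))
    print("shift",(T.T@(np.array(p)-st["tool_pos"])).round(4),"turn",np.degrees(R.from_matrix(T.T@Rt(jaw)).as_rotvec()).round(2), "shift in final frame",(Rt(jaw).T@(np.array(p)-st["tool_pos"])).round(4))
E
python3 -c "
from h import *
delta([.5345,-.1825,.2],30.4)"
```

```text
t 3.6 pos [ 0.5395 -0.1938  0.2391] jaw 75.85 F [ 0.11 -0.65 -1.19] M [ 0.025  0.035 -0.005] open 0.093
shift [-0.0081  0.039   0.0096] turn [-0.44 45.45  0.78] shift in final frame [-0.0122  0.0391  0.0014]
```

Emit:
carry_out(motion=[-0.008,0,0.0096,-0.1,8.5,0.15,0,0,0,0,-0.1,8.5,0.15,0,0,0,0,-0.1,8.5,0.15,0,0,0,0,-0.1,8.5,0.15,0,0,0.0,0,-0.1,8.5,0.15,0])

```text
t: 4.1
tool_pos: [0.539, -0.1811, 0.2553]
orientation: [-1.426, 0.763, -0.795]
force: [-0.7, -0.5, -0.3]
opening: 0.0576
```

Run:
```python
from h import *
delta([.5345,-.1825,.2],30.4)
im=imaging.read_camera("wrist"); cv2.imwrite("pics/w2.png",im)
cv2.imwrite("pics/w2z.png",cv2.resize(im[130:310,200:440],(800,600),interpolation=cv2.INTER_CUBIC))
```

```text
t 4.1 pos [ 0.539  -0.1811  0.2553] jaw 32.74 F [-0.69 -0.47 -0.33] M [-0.016  0.015  0.005] open 0.0576
shift [-0.0022  0.0553 -0.0051] turn [-0.58  2.34  0.97] shift in final frame [-0.0011  0.0553 -0.0046]
```

View pics/w2z.png

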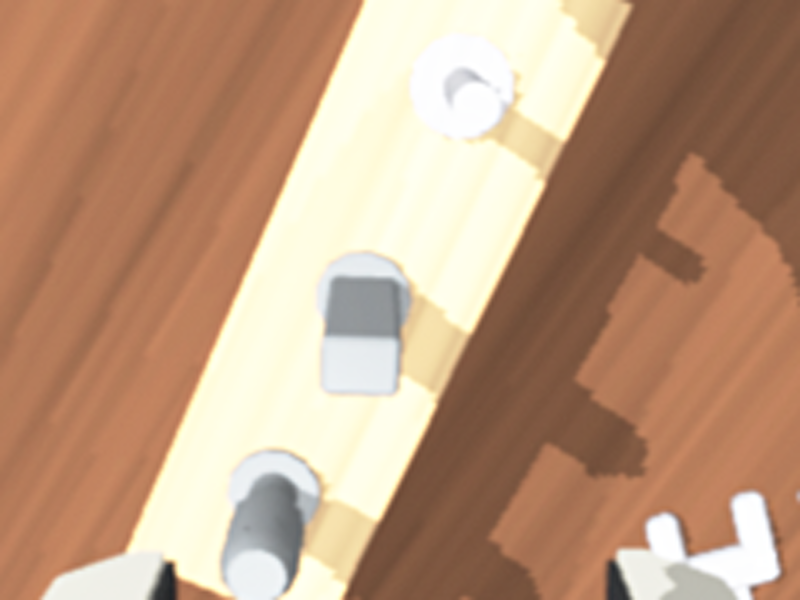

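Run:
```python
from h import *
w=cam("wrist")
f=lambda x,y:(200+x*.3-.35,130+y*.3-.35)
P=np.array([onz(w,f(*p),.121) for p in [(325,335),(402,338),(398,395),(320,392)]])
print(P.round(4), P.mean(0)); 
for i in range(4):
    e=P[(i+1)%4]-P[i]; print(np.linalg.norm(e), np.degrees(np.arctan2(e[1],e[0])))
for n,p in [("driver",(274,493)),("tuner",(364,297)),("punch",(462,86))]:
    print(n, onz(w,f(*p),.059))
```

```text
[[ 0.5257 -0.1808  0.121 ]
 [ 0.5401 -0.1726  0.121 ]
 [ 0.5463 -0.184   0.121 ]
 [ 0.5315 -0.1924  0.121 ]] [ 0.53588618 -0.18246225  0.121     ]
0.016623649284093052 29.707218715190017
0.012948310372056607 -61.55333952814017
0.017067233085176547 -150.3220306447458
0.012956956227479834 116.48438220335643
driver [ 0.54396098 -0.24202066  0.059     ]
tuner [ 0.53582089 -0.1822555   0.059     ]
punch [ 0.52807442 -0.12350994  0.059     ]
```

Emit:
carry_out(motion=[-0.0012,0,-0.004,-0.6,2.9,1.0,0,0,0.03,0,0,0,0,0,0,0.04,0,0,0,0,0,0,0.0,0,0,0,0,0,0,0.0,0,0,0,0,0])

```text
t: 4.65
tool_pos: [0.5423, -0.1826, 0.2008]
orientation: [-1.41, 0.796, -0.831]
force: [-0.1, -0.2, 0.1]
opening: 0.0462
```

```bash
python3 -c "
from h import *
delta([.5353,-.1824,.095],29.8)"
```

```text
t 4.65 pos [ 0.5423 -0.1826  0.2008] jaw 30.12 F [-0.09 -0.19  0.11] M [-0.037  0.043  0.013] open 0.0462
shift [-0.0056  0.1057 -0.0074] turn [-0.78  0.31  0.99] shift in final frame [-0.0037  0.1058 -0.006 ]
```

Emit:
carry_out(motion=[-0.0037,0,-0.006,-0.8,0.3,1.0,0,0,0.0,0,0,0,0,0,0,0.0,0,0,0,0,0,0,0.0,0,0,0,0,0,0,0.0,0,0,0,0,0])

```text
t: 5.15
tool_pos: [0.538, -0.1835, 0.2097]
orientation: [-1.412, 0.809, -0.823]
force: [0.3, -0.2, -1.3]
opening: 0.0467
```

```bash
python3 -c "
from h import *
delta([.5353,-.1824,.095],29.8)"
```

```text
t 5.15 pos [ 0.538  -0.1835  0.2097] jaw 29.97 F [ 0.25 -0.19 -1.29] M [-0.047  0.079 -0.019] open 0.0467
shift [-0.0032  0.1147 -0.0024] turn [-0.28  0.17  0.41] shift in final frame [-0.0024  0.1147 -0.0018]
```

Emit:
carry_out(motion=[-0.0024,0.0,-0.0018,-0.3,0.2,0.4,0,0,0.02,0,0,0,0,0,0,0.02,0,0,0,0,0,0,0.02,0,0,0,0,0,0,0.01,0,0,0,0,0])

```text
t: 5.65
tool_pos: [0.5363, -0.1829, 0.1405]
orientation: [-1.411, 0.817, -0.822]
force: [-0.2, 0.2, 1.0]
opening: 0.0464
```

```bash
python3 -c "
from h import *
delta([.5353,-.1824,.095],29.8)"
```

```text
t 5.65 pos [ 0.5363 -0.1829  0.1405] jaw 29.72 F [-0.18  0.16  0.98] M [0.01  0.045 0.009] open 0.0464
shift [-0.0011  0.0455 -0.0007] turn [-0.09 -0.08  0.16] shift in final frame [-0.0009  0.0455 -0.0006]
```

Emit:
carry_out(motion=[0,0,0,0,0,0,0,0,0,0,0,0,0,0,0,0,0,0,0,0,0,0,0,0,0,0,0,0,0,0,0,0,0,0,0])

```text
t: 6.15
tool_pos: [0.5365, -0.183, 0.1419]
orientation: [-1.411, 0.817, -0.822]
force: [0.1, 0.8, 0.5]
opening: 0.0467
```

```bash
python3 -c "
from h import *
delta([.5353,-.1824,.095],29.8)"
```

```text
t 6.15 pos [ 0.5365 -0.183   0.1419] jaw 29.71 F [0.11 0.79 0.53] M [-0.089  0.029 -0.07 ] open 0.0467
shift [-0.0012  0.0468 -0.0008] turn [-0.09 -0.09  0.15] shift in final frame [-0.0011  0.0469 -0.0008]
```

Emit:
carry_out(motion=[-0.0011,0.016,-0.0008,-0.1,-0.1,0.15,0,0,0.016,0,0,0,0,0,0,0.012,0,0,0,0,0,0,0.003,0,0,0,0,0,0,0,0,0,0,0,0])

```text
t: 6.65
tool_pos: [0.5356, -0.1826, 0.0919]
orientation: [-1.412, 0.817, -0.819]
force: [0.3, -0.5, -0.3]
opening: 0.0466
```

Run:
```python
from h import *
delta([.5353,-.1824,.095],29.8)
im=imaging.read_camera("wrist"); cv2.imwrite("pics/w3.png",im)
```

```text
t 6.65 pos [ 0.5356 -0.1826  0.0919] jaw 29.83 F [ 0.29 -0.46 -0.29] M [-0.004  0.069 -0.011] open 0.0466
shift [-0.0003 -0.0031 -0.0002] turn [-0.03  0.03  0.06] shift in final frame [-0.0003 -0.0031 -0.0002]
```

View pics/w3.png

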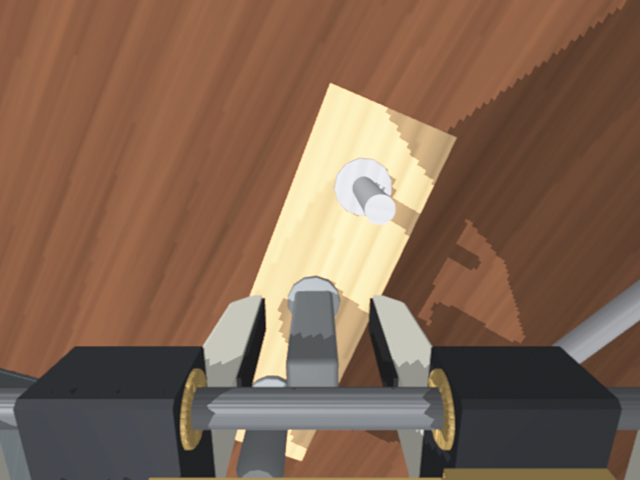

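Emit:
carry_out(motion=[0,0,0,0,0,0,-1,0,0,0,0,0,0,-1,0,0,0,0,0,0,-1,0,0,0,0,0,0,-1,0,0,0,0,0,0,-1], squeeze=30)

```text
t: 7.2
tool_pos: [0.5364, -0.1832, 0.094]
orientation: [-1.412, 0.815, -0.821]
force: [-2.4, -0.5, -1.3]
opening: 0.0176
```

Run:
```python
from h import *
delta([.5353,-.1824,.092],29.8)
```

```text
t 7.2 pos [ 0.5364 -0.1832  0.094 ] jaw 29.83 F [-2.42 -0.47 -1.3 ] M [-0.318  0.529  0.03 ] open 0.0176
shift [-0.0013  0.002  -0.0005] turn [-0.08  0.03  0.18] shift in final frame [-0.0013  0.002  -0.0005]
```

Emit:
carry_out(motion=[0,-0.01,0,0,0,0,-1,0,-0.015,0,0,0,0,-1,0,-0.02,0,0,0,0,-1,0,-0.03,0,0,0,0,-1,0,-0.03,0,0,0,0,-1])

```text
t: 7.7
tool_pos: [0.534, -0.1817, 0.2019]
orientation: [-1.412, 0.82, -0.815]
force: [-0.2, -0.5, -1.0]
opening: 0.018
```

Run:
```python
from h import *
delta([.5353,-.1824,.26],29.8)
im=imaging.read_camera("wrist"); cv2.imwrite("pics/w4.png",im)
im=imaging.read_camera("side"); cv2.imwrite("pics/s4.png",cv2.resize(im[180:360,250:490],(800,600)))
```

```text
t 7.7 pos [ 0.534  -0.1817  0.2019] jaw 29.83 F [-0.17 -0.54 -1.03] M [-0.105  0.002 -0.002] open 0.018
shift [ 0.0011 -0.0581  0.0007] turn [ 0.09  0.03 -0.14] shift in final frame [ 0.0013 -0.0581  0.0008]
```

View pics/w4.png

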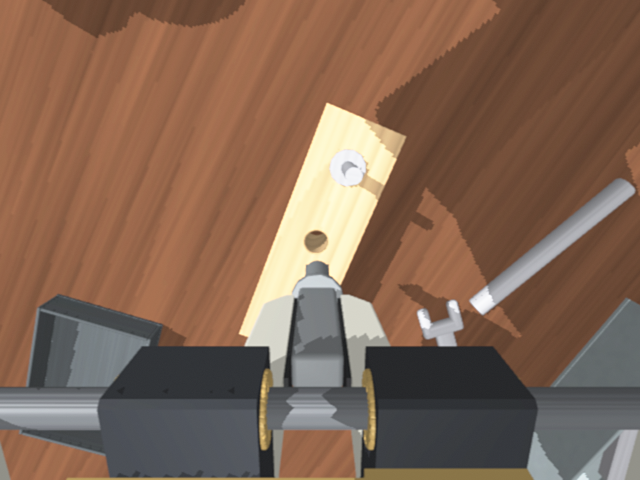

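View pics/s4.png

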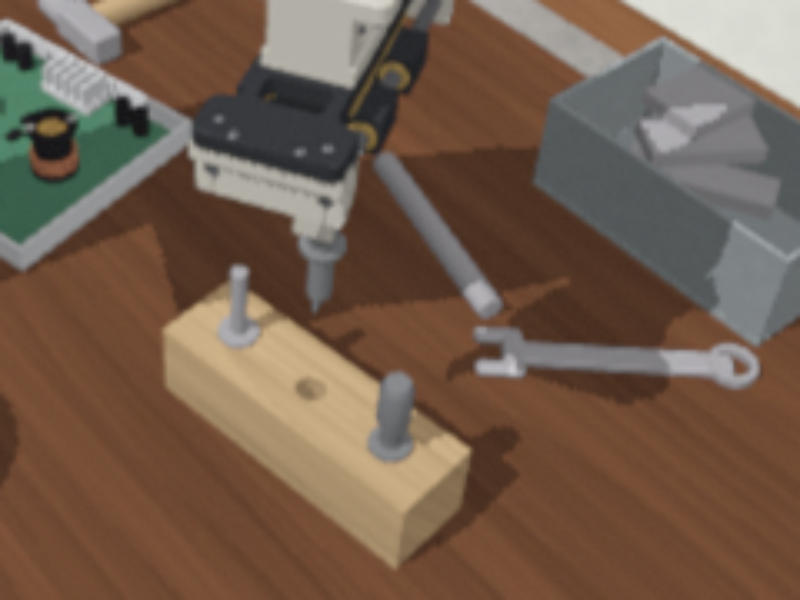

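Run:
```python
from h import *
w=cam("wrist"); st=robot.read_state(); T=R.from_rotvec(st["orientation"]).as_matrix()
print("hole",onz(w,(315.5,241),.055))
for d in [.039,.074,.084]: print(d,proj(w,st["tool_pos"]+T[:,1]*d))
for s in (-1,1): print(proj(w,st["tool_pos"]+T[:,1]*.084+T[:,2]*.007*s))
im=cv2.imread("pics/w4.png"); cv2.imwrite("pics/w4z.png",cv2.resize(im[220:340,240:400],(800,600),interpolation=cv2.INTER_CUBIC))
```

```text
hole [ 0.53956829 -0.18574194  0.055     ]
0.039 [[314.24395352 296.9339218 ]]
0.074 [[314.65650106 272.64382603]]
0.084 [[314.75358265 266.92782763]]
[[303.19208928 266.92600021]]
[[326.31527821 266.92965508]]
```

View pics/w4z.png

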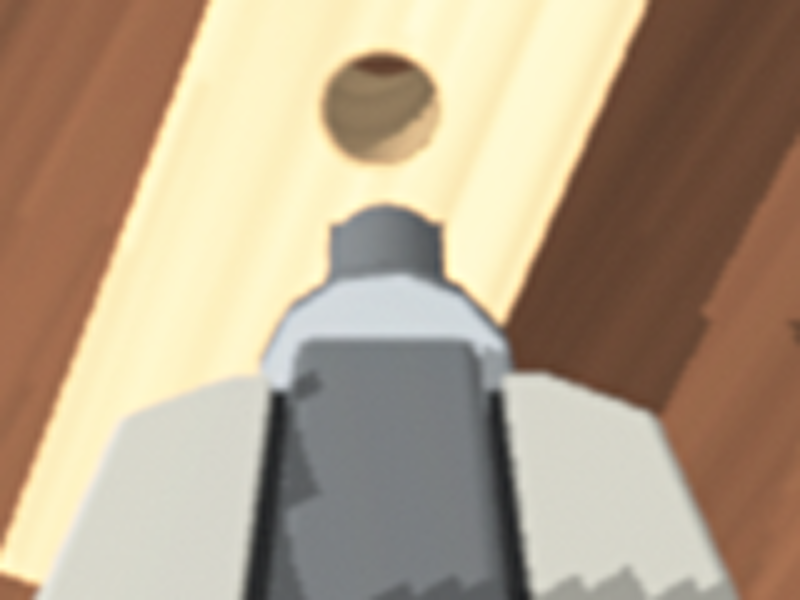

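Run:
```python
from h import *
s=cam("scene")
f=lambda x,y:(335+(x-400)*.275,180+y*95/300)
def yaw(a,b,z):
    e=onz(s,f(*b),z)-onz(s,f(*a),z); return np.degrees(np.arctan2(e[1],e[0])),np.linalg.norm(e)
print(yaw((530,143),(550,172),.045), yaw((540,137),(540,182),.05))
delta([.572,.07,.24],29.8)
```

```text
(np.float64(9.862345860983435), np.float64(0.03217965422664193)) (np.float64(-17.33468053296725), np.float64(0.04486097718174706))
t 7.8 pos [ 0.537  -0.183   0.2069] jaw 29.84 F [ 0.3  -0.11  1.29] M [-0.052  0.065 -0.012] open 0.0175
shift [-0.2019 -0.0335  0.1563] turn [-0.24  0.04  0.31] shift in final frame [-0.2022 -0.0331  0.1561]
```

Emit:
carry_out(motion=[-0.02,-0.02,0.015,0,0,0,-1,-0.035,-0.01,0.027,0,0,0,-1,-0.035,0,0.027,0,0,0,-1,-0.035,0,0.027,0,0,0,-1,-0.035,0,0.027,0,0,0,-1])

```text
t: 8.3
tool_pos: [0.5661, 0.0176, 0.2435]
orientation: [-1.405, 0.812, -0.837]
force: [1.5, 0.2, -1.5]
opening: 0.0185
```

Run:
```python
from h import *
delta([.572,.07,.24],29.8)
```

```text
t 8.3 pos [0.5661 0.0176 0.2435] jaw 29.28 F [ 1.46  0.2  -1.55] M [-0.038 -0.034 -0.039] open 0.0185
shift [-0.0429  0.0033  0.0308] turn [-0.6  -0.53  0.67] shift in final frame [-0.0425  0.0035  0.0312]
```

Emit:
carry_out(motion=[-0.022,0,0.015,-0.3,-0.3,0.3,-1,-0.015,0,0.012,-0.3,-0.3,0.3,-1,0,0,0,0,0,0,-1,0,0,0,0,0,0,-1,0,0,0,0,0,0,-1])

```text
t: 8.8
tool_pos: [0.5713, 0.0711, 0.2458]
orientation: [-1.412, 0.809, -0.813]
force: [-0.2, -0.5, -1.2]
opening: 0.018
```

```bash
cat >> h.py <<'E'
import pickle
def shot(n):
    st=robot.read_state(); w=cam("wrist"); im=imaging.read_camera("wrist"); w2=cam("wrist")
    print("cam moved",np.abs(w2[1]-w[1]).max().round(5))
    cv2.imwrite(f"pics/{n}.png",im); pickle.dump((st,w),open(f"pics/{n}.pkl","wb")); return im
def ld(n): return pickle.load(open(f"pics/{n}.pkl","rb"))
E
python3 - <<'E'
from h import *
delta([.572,.07,.24],29.8)
shot("w5")
E
```

```text
t 8.8 pos [0.5713 0.0711 0.2458] jaw 30.33 F [-0.18 -0.55 -1.18] M [-0.095  0.065  0.004] open 0.018
shift [ 0.0013  0.0058 -0.    ] turn [-0.18  0.53  0.05] shift in final frame [0.0013 0.0058 0.    ]
cam moved 0.00025
```

View pics/w5.png

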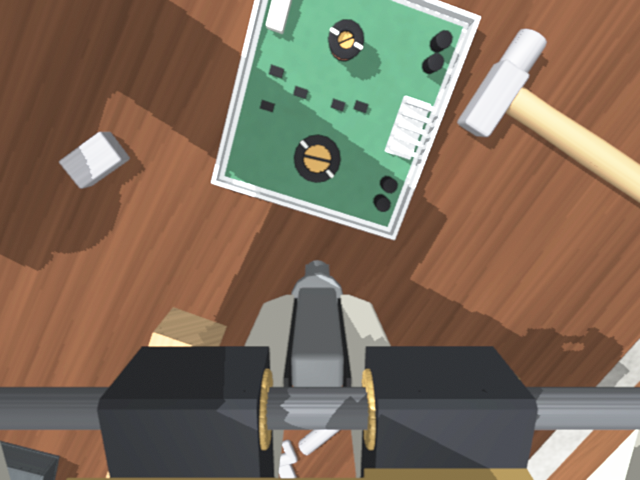

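Run:
```python
from h import *
im=cv2.imread("pics/w5.png"); cv2.imwrite("pics/w5z.png",cv2.resize(im[128:188,277:357],(800,600),interpolation=cv2.INTER_CUBIC))
```

```text
(no output)
```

View pics/w5z.png

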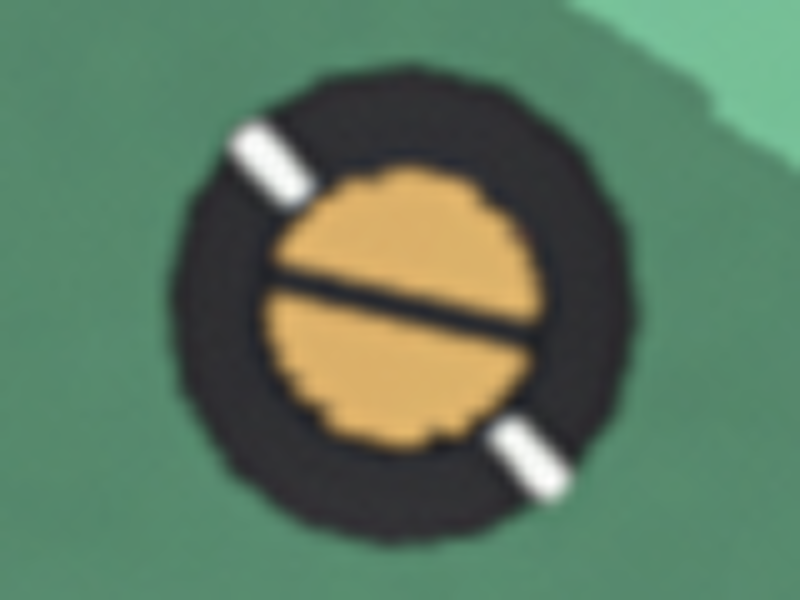

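Run:
```python
from h import *
st,w=ld("w5"); T=R.from_rotvec(st["orientation"]).as_matrix()
f=lambda x,y:(277+x/10-.45,128+y/10-.45)
def seg(a,b,z):
    A=onz(w,f(*a),z);B=onz(w,f(*b),z);e=B-A; return (A+B)/2,np.degrees(np.arctan2(e[1],e[0])),np.linalg.norm(e)
print("marks",seg((273,165),(530,458),.051))
for z in (.05,.045,.04,.035): print("slot",seg((270,275),(540,335),z), "slug c",onz(w,f(404,306),z))
print("rim",onz(w,f(403,305),.05), "diam",np.linalg.norm(onz(w,f(172,305),.05)-onz(w,f(635,305),.05)))
print("jaw",np.degrees(np.arctan2(T[1,2],T[0,2])), st["q"])
M=seg((273,165),(530,458),.051)[0]
print("in tool frame", T.T@(M-st["tool_pos"]))
# tip as observed in w4: image (317.4,265) vs predicted at .084
c=T.T@(w[1]-st["tool_pos"]); 
for d in (.084,.080,.088):
    for px in [(317.4,265)]:
        p,dr=ray(w,px); q=T.T@(p-st["tool_pos"]); r=T.T@dr; print("tip tool frame d",d,q+r*(d-q[1])/r[1])
im=cv2.imread("pics/w5.png"); cv2.imwrite("pics/w5y.png",cv2.resize(im[250:310,277:357],(800,600),interpolation=cv2.INTER_CUBIC))
```

```text
marks (array([0.5447927 , 0.12000346, 0.051     ]), np.float64(-17.81295093052391), np.float64(0.031901302561504336))
slot (array([0.54468271, 0.12060112, 0.05      ]), np.float64(18.057291027401874), np.float64(0.022945164153470796)) slug c [0.54462806 0.12048125 0.05      ]
slot (array([0.54488101, 0.12029192, 0.045     ]), np.float64(18.057291027401902), np.float64(0.023280225345534228)) slug c [0.54482556 0.1201703  0.045     ]
slot (array([0.5450793 , 0.11998273, 0.04      ]), np.float64(18.057291027401916), np.float64(0.023615286537597546)) slug c [0.54502306 0.11985936 0.04      ]
slot (array([0.5452776 , 0.11967354, 0.035     ]), np.float64(18.05729102740191), np.float64(0.023950347729660974)) slug c [0.54522056 0.11954842 0.035     ]
rim [0.54451535 0.12050945 0.05      ] diam 0.03844632263094226
jaw 30.33252360104644 [ 3.43115449e-02  5.86037769e-02  1.54966505e+00  7.35850715e-04
  1.53020630e+00 -4.95118286e-01]
in tool frame [-0.05577233  0.19478014  0.00118185]
tip tool frame d 0.084 [-0.00119784  0.084       0.00159514]
tip tool frame d 0.08 [-0.00258515  0.08        0.00159206]
tip tool frame d 0.088 [0.00018948 0.088      0.00159823]
```

View pics/w5y.png

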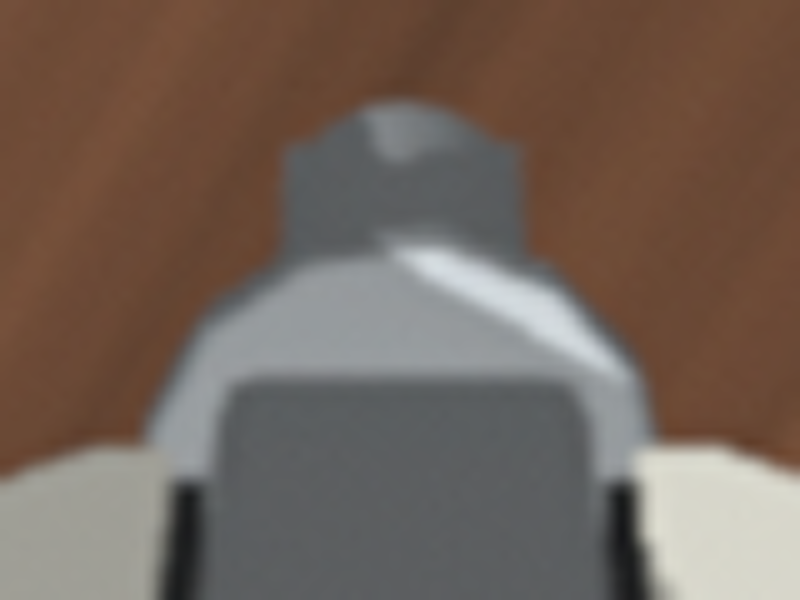

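Run:
```python
from h import *
st,w=ld("w5"); T=R.from_rotvec(st["orientation"]).as_matrix()
P=st["tool_pos"]+T@np.array([-.0546,0,-.0004]); print(P)
P[2]=.16
delta(P,18.1)
```

```text
[0.54341748 0.1180288  0.24577523]
t 8.85 pos [0.5714 0.0708 0.2459] jaw 30.31 F [ 0.42 -0.3  -0.76] M [-0.059  0.058  0.015] open 0.0179
shift [-0.0549  0.0858 -0.0006] turn [-0.18 12.21  0.04] shift in final frame [-0.0536  0.0859 -0.0119]
```

Emit:
carry_out(motion=[-0.025,0,0,0,6.1,0,-1,-0.025,0.015,-0.003,0,6.1,0,-1,0,0.025,0,0,0,0,-1,0,0.02,0,0,0,0,-1,0,0.005,0,0,0,0,-1])

```text
t: 9.35
tool_pos: [0.5469, 0.1097, 0.1814]
orientation: [-1.331, 0.98, -0.991]
force: [0.2, 0.6, -1.2]
opening: 0.0178
```

Run:
```python
from h import *
delta([.5434,.118,.16],18.1)
```

```text
t 9.35 pos [0.5469 0.1097 0.1814] jaw 17.1 F [ 0.17  0.63 -1.17] M [-0.083  0.055  0.   ] open 0.0178
shift [-0.009   0.0214 -0.0011] turn [-0.46 -1.    0.13] shift in final frame [-0.0089  0.0214 -0.0007]
```

Emit:
carry_out(motion=[-0.009,0.01,-0.001,-0.5,-1,0.1,-1,0,0.01,0,0,0,0,-1,0,0.002,0,0,0,0,-1,0,0,0,0,0,0,-1,0,0,0,0,0,0,-1])

```text
t: 9.85
tool_pos: [0.544, 0.1168, 0.1593]
orientation: [-1.343, 0.974, -0.975]
force: [0.6, 0.6, -0.1]
opening: 0.0175
```

Run:
```python
from h import *
delta([.5434,.118,.16],18.1)
im=shot("w6")
cv2.imwrite("pics/w6z.png",cv2.resize(im[200:320,237:397],(800,600),interpolation=cv2.INTER_CUBIC))
```

```text
t 9.85 pos [0.544  0.1168 0.1593] jaw 18.05 F [ 0.57  0.65 -0.15] M [-0.081  0.085 -0.019] open 0.0175
shift [-0.0013 -0.0007 -0.0002] turn [ 0.02 -0.05  0.05] shift in final frame [-0.0013 -0.0007 -0.0002]
cam moved 0.00017
```

View pics/w6z.png

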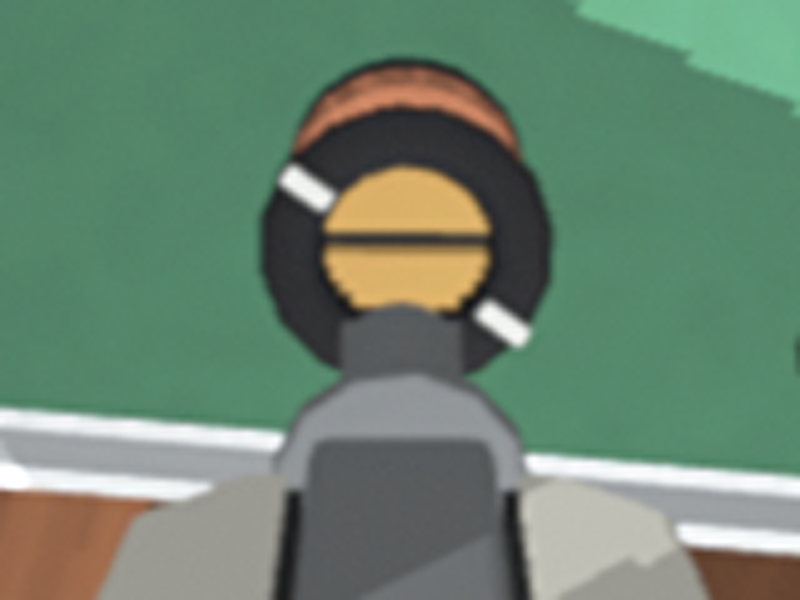

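Run:
```python
from h import *
st,w=ld("w6"); T=R.from_rotvec(st["orientation"]).as_matrix()
f=lambda x,y:(237+x/5-.4,200+y/5-.4)
def tf(px,z): return T.T@(onz(w,px,z)-st["tool_pos"])
M=tf(f(404,256.5),.051); print("marks c",M)
for z in (.047,.043,.039,.035,.031): print(z,"slot c",tf(f(407,239.5),z))
for d in (.082,.084):
    p,dr=ray(w,f(401.5,322)); q=T.T@(p-st["tool_pos"]); r=T.T@dr; print("tip",q+r*(d-q[1])/r[1])
for d in (.082,.084): print("pred tip px (zoom)",(proj(w,st["tool_pos"]+T@np.array([0,d,0]))-[237,200]+.4)*5)
e=onz(w,f(503,323),.051)-onz(w,f(305,190),.051); print(np.degrees(np.arctan2(e[1],e[0])))
e=onz(w,f(490,240),.041)-onz(w,f(325,239),.041); print(np.degrees(np.arctan2(e[1],e[0])),np.linalg.norm(e))
print((T[:,1]))
```

```text
marks c [-0.00287873  0.10832702  0.00150018]
0.047 slot c [-0.00402996  0.11232582  0.00190468]
0.043 slot c [-0.00283347  0.11632692  0.00191407]
0.039 slot c [-0.00163698  0.12032802  0.00192346]
0.035 slot c [-0.00044048  0.12432912  0.00193286]
0.031 slot c [0.00075601 0.12833021 0.00194225]
tip [-0.0027834   0.082       0.00118213]
tip [-0.00209509  0.084       0.00118113]
pred tip px (zoom) [[391.6659717 343.912715 ]]
pred tip px (zoom) [[391.75094923 338.36442873]]
-17.051182980525958
17.694799364177275 0.02262370893986644
[-4.96193433e-05 -9.82567207e-04 -9.99999516e-01]
```

Emit:
carry_out(motion=[-0.0006,0.006,0.0004,0,0,0,-1,0,0.008,0,0,0,0,-1,0,0.007,0,0,0,0,-1,0,0.003,0,0,0,0,-1,0,0,0,0,0,0,-1])

```text
t: 10.4
tool_pos: [0.545, 0.1175, 0.1342]
orientation: [-1.341, 0.972, -0.976]
force: [-0.4, 0.0, -0.3]
opening: 0.018
```

Run:
```python
from h import *
delta([.5434,.118,.129],18.0)
im=shot("w7")
cv2.imwrite("pics/w7z.png",cv2.resize(im[200:320,237:397],(800,600),interpolation=cv2.INTER_CUBIC))
```

```text
t 10.4 pos [0.545  0.1175 0.1342] jaw 18.04 F [-0.36  0.02 -0.32] M [-0.035  0.047  0.044] open 0.018
shift [-0.001   0.0052 -0.0014] turn [-0.09  0.04  0.08] shift in final frame [-0.0009  0.0052 -0.0014]
cam moved 0.00018
```

View pics/w7z.png

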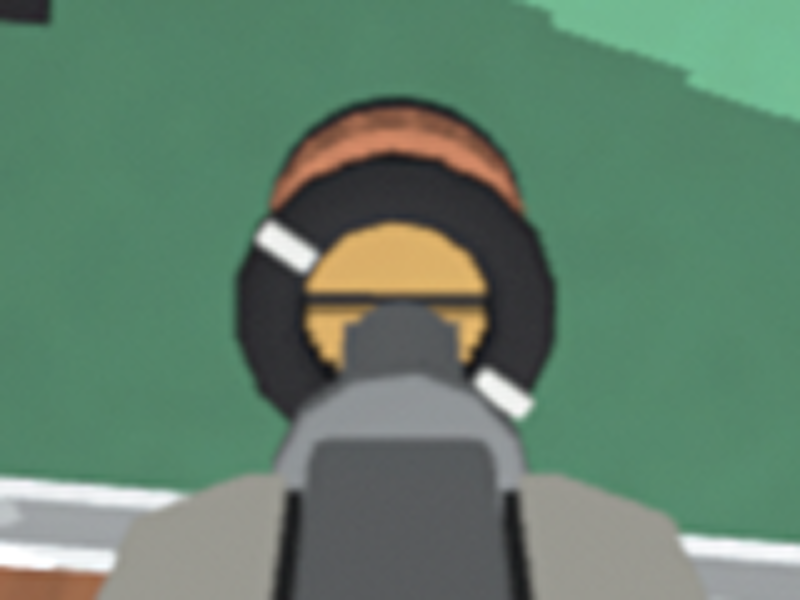

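```bash
cat > m.py <<'E'
from h import *
def ana(n,marks,slot,tip,zs=(.045,.043,.041,.039)):
    st,w=ld(n); T=R.from_rotvec(st["orientation"]).as_matrix()
    f=lambda x,y:(237+x/5-.4,200+y/5-.4)
    def tf(px,z): return (T.T@(onz(w,px,z)-st["tool_pos"])).round(5)
    print("marks c",tf(f(*marks),.051))
    for z in zs: print(z,"slot c",tf(f(*slot),z))
    for d in (.082,.084):
        p,dr=ray(w,f(*tip)); q=T.T@(p-st["tool_pos"]); r=T.T@dr; print("tip",(q+r*(d-q[1])/r[1]).round(5))
E
python3 -c "
from m import *
ana('w7',(395,320),(397,299),(401.5,323))"
```

```text
marks c [-0.00263  0.08324  0.00041]
0.045 slot c [-0.00331  0.08924  0.00064]
0.043 slot c [-0.00265  0.09124  0.00063]
0.041 slot c [-0.00198  0.09324  0.00063]
0.039 slot c [-0.00132  0.09525  0.00062]
tip [-0.00268  0.082    0.00119]
tip [-0.00199  0.084    0.00119]
```

Emit:
carry_out(motion=[-0.0005,0.002,-0.0003,-0.1,0,0.1,-1,-0.0002,0.002,-0.0002,0,0,0,-1,-0.0002,0.002,0,0,0,0,-1,-0.0002,0.001,0,0,0,0,-1,-0.0002,0.001,0,0,0,0,-1])

```text
t: 10.95
tool_pos: [0.5446, 0.1188, 0.1266]
orientation: [-1.341, 0.974, -0.974]
force: [-0.5, -0.3, -0.7]
opening: 0.0177
```

Run:
```python
from h import *
delta([.5434,.118,.126],18.0)
im=shot("w8")
cv2.imwrite("pics/w8z.png",cv2.resize(im[200:320,237:397],(800,600),interpolation=cv2.INTER_CUBIC))
```

```text
t 10.95 pos [0.5446 0.1188 0.1266] jaw 18.04 F [-0.47 -0.33 -0.67] M [-0.082  0.093 -0.021] open 0.0177
shift [ 0.0003  0.0006 -0.0014] turn [-0.06  0.04 -0.02] shift in final frame [ 0.0003  0.0006 -0.0014]
cam moved 0.00022
```

View pics/w8z.png

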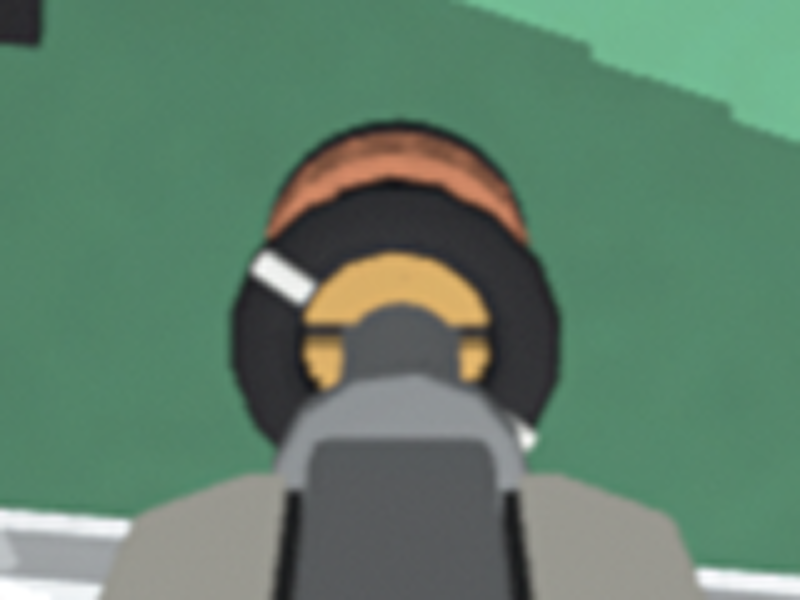

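Run:
```python
from m import *
im=cv2.imread("pics/w8.png"); cv2.imwrite("pics/w8y.png",cv2.resize(im[250:280,297:337],(800,600),interpolation=cv2.INTER_CUBIC))
ana('w8',(395,345),(397,331),(401.5,323))
```

```text
marks c [-0.00215  0.07561  0.00042]
0.045 slot c [-0.00179  0.08161  0.00064]
0.043 slot c [-0.00109  0.08361  0.00063]
0.041 slot c [-0.00039  0.08561  0.00062]
0.039 slot c [0.00031 0.08761 0.00062]
tip [-0.00267  0.082    0.00117]
tip [-0.00198  0.084    0.00117]
```

View pics/w8y.png

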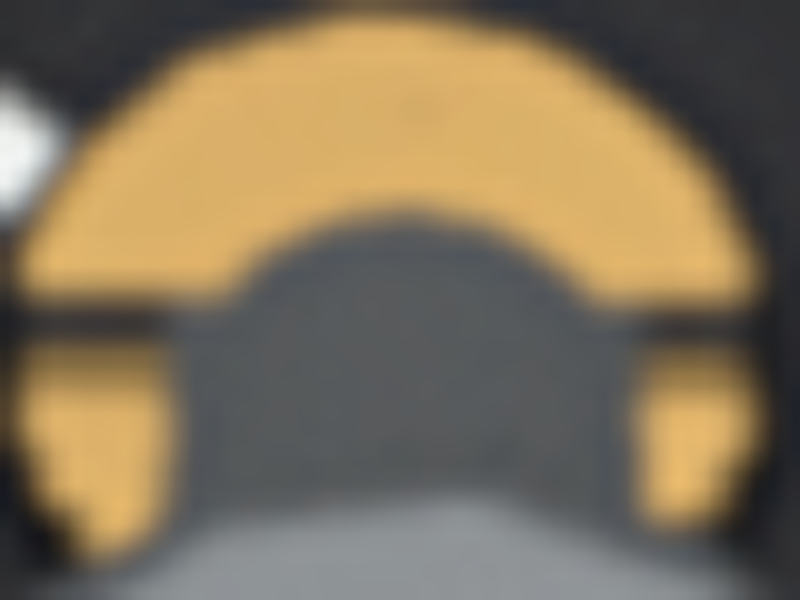

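Emit:
carry_out(motion=[0.0006,0.0005,0,0,0,0,-1,0,0.0008,0,0,0,0,-1,0,0.0008,0,0,0,0,-1,0,0.0008,0,0,0,0,-1,0,0.0008,0,0,0,0,-1])

```text
t: 11.5
tool_pos: [0.5449, 0.1184, 0.1236]
orientation: [-1.34, 0.974, -0.974]
force: [-2.0, -0.1, 4.2]
opening: 0.0179
```

Run:
```python
from h import *
delta([.5434,.118,.126],18.0)
im=shot("w9")
cv2.imwrite("pics/w9y.png",cv2.resize(im[245:290,287:347],(800,600),interpolation=cv2.INTER_CUBIC))
```

```text
t 11.5 pos [0.5449 0.1184 0.1236] jaw 18.05 F [-1.97 -0.05  4.22] M [-0.115  0.723  0.048] open 0.0179
shift [-0.0001 -0.0024 -0.0016] turn [-0.08  0.05 -0.03] shift in final frame [-0.0001 -0.0024 -0.0016]
cam moved 7e-05
```

View pics/w9y.png

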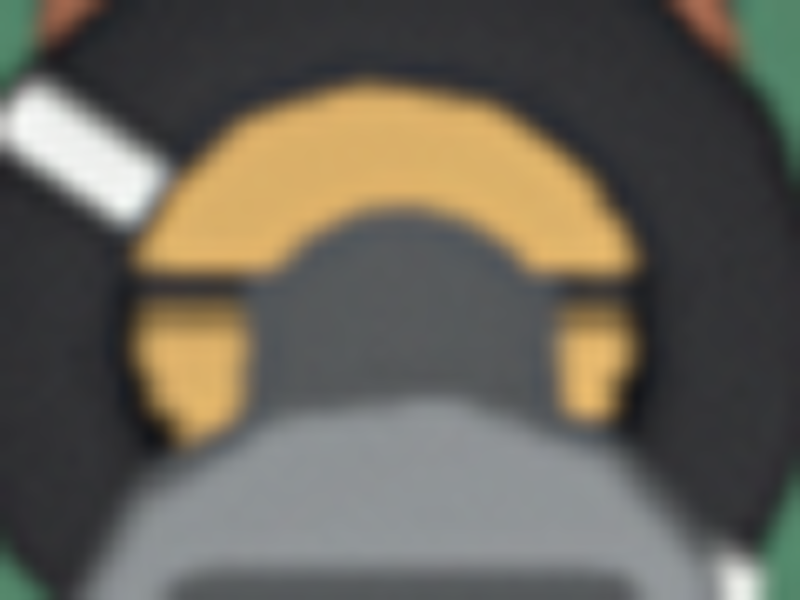

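Emit:
carry_out(motion=[0.0004,0.0005,0,0,0,0,-1,0.0004,0.0005,0,0,0,0,-1,0.0004,0.0005,0,0,0,0,-1,0.0004,0.0005,0,0,0,0,-1,0,0.0005,0,0,0,0,-1])

```text
t: 12.05
tool_pos: [0.5451, 0.1182, 0.123]
orientation: [-1.339, 0.975, -0.972]
force: [-3.2, -0.5, 7.0]
opening: 0.018
```

Run:
```python
from h import *
delta([.5449,.1184,.1236],18.0)
im=shot("w10")
cv2.imwrite("pics/w10y.png",cv2.resize(im[245:290,287:347],(800,600),interpolation=cv2.INTER_CUBIC))
```

```text
t 12.05 pos [0.5451 0.1182 0.123 ] jaw 18.07 F [-3.19 -0.47  7.04] M [-0.215  0.863 -0.042] open 0.018
shift [-0.0002 -0.0006 -0.0001] turn [-0.09  0.07 -0.17] shift in final frame [-0.0002 -0.0006 -0.0001]
cam moved 3e-05
```

View pics/w10y.png

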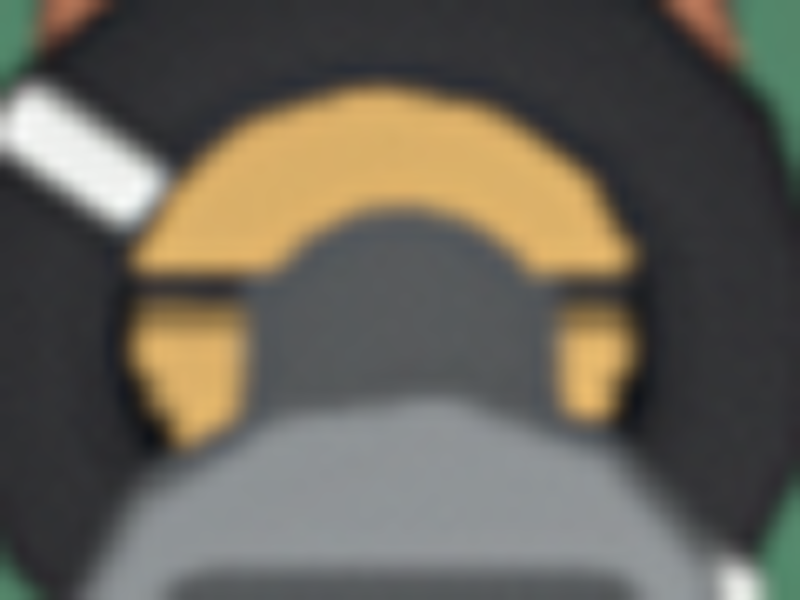

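Emit:
carry_out(motion=[0,0.0004,0,0,3,0,-1,0,0.0004,0,0,3,0,-1,0,0.0004,0,0,3,0,-1,0,0.0004,0,0,3,0,-1,0,0.0004,0,0,0,0,-1])

```text
t: 12.6
tool_pos: [0.5455, 0.1186, 0.1234]
orientation: [-1.249, 1.137, -1.135]
force: [-3.5, 0.7, 6.8]
opening: 0.0182
```

Run:
```python
from h import *
delta([.5451,.1182,.123],18.0)
im=shot("w11")
cv2.imwrite("pics/w11y.png",cv2.resize(im[245:290,287:347],(800,600),interpolation=cv2.INTER_CUBIC))
```

```text
t 12.6 pos [0.5455 0.1186 0.1234] jaw 5.6 F [-3.47  0.66  6.83] M [-0.119  0.804  0.086] open 0.0182
shift [ 0.0004  0.0004 -0.0005] turn [ -0.16 -12.4   -0.19] shift in final frame [ 0.0003  0.0004 -0.0006]
cam moved 0.0001
```

View pics/w11y.png

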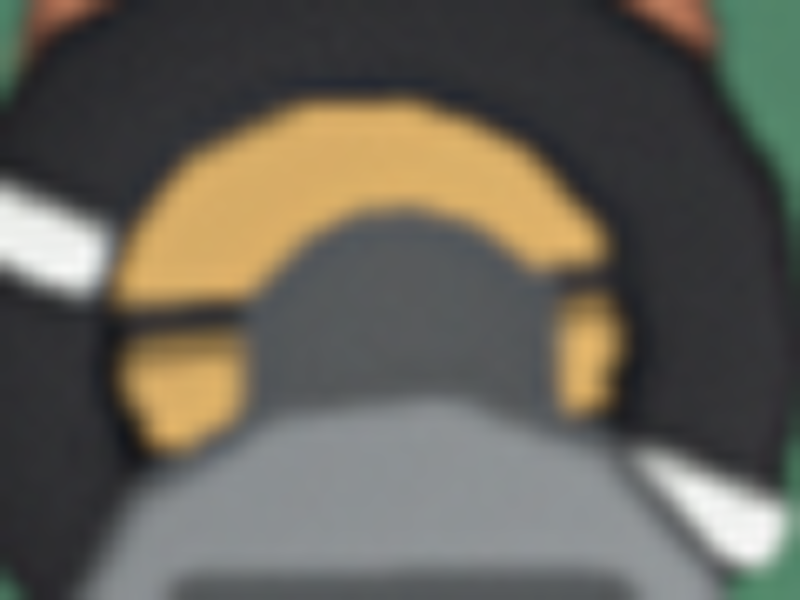

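```bash
cat > sl.py <<'E'
from h import *
def yaw(n,a,b,z,s=40/3,x0=287,y0=245):
    st,w=ld(n); f=lambda x,y:(x0+x/s-.46,y0+y/s-.46)
    e=onz(w,f(*b),z)-onz(w,f(*a),z); return np.degrees(np.arctan2(e[1],e[0])).round(2)
E
python3 -c "
from sl import *
print(yaw('w10',(135,275),(635,275),.043),yaw('w11',(115,304),(612,262),.043), yaw('w11',(115,316),(612,280),.043))"
```

```text
18.05 10.66 9.94
```

Emit:
carry_out(motion=[0,0.0004,-0.0003,0,3,0,-1,0,0.0004,-0.0003,0,3,0,-1,0,0.0004,-0.0003,0,3,0,-1,0,0.0004,-0.0003,0,3,0,-1,0,0.0004,-0.0003,0,2,0,-1])

```text
t: 13.15
tool_pos: [0.5452, 0.1183, 0.1237]
orientation: [-1.126, 1.32, -1.321]
force: [-1.2, -0.6, 4.7]
opening: 0.018
```

Run:
```python
from h import *
delta([.5451,.1182,.123],-21.8)
```

```text
t 13.15 pos [0.5452 0.1183 0.1237] jaw -8.83 F [-1.21 -0.57  4.73] M [-0.158  0.606  0.038] open 0.018
shift [ 0.0001  0.0007 -0.0001] turn [-0.23 12.97 -0.25] shift in final frame [ 0.0001  0.0007 -0.    ]
```

Emit:
carry_out(motion=[0,0.0007,-0.0001,0,3,0,-1,0,0.0006,-0.0001,0,3,0,-1,0,0.0006,-0.0001,0,3,0,-1,0,0.0006,-0.0001,0,3,0,-1,0,0.0005,-0.0001,0,1,0,-1])

```text
t: 13.65
tool_pos: [0.5451, 0.118, 0.123]
orientation: [-0.991, 1.488, -1.491]
force: [-4.1, -0.3, 7.1]
opening: 0.0176
```

Run:
```python
from h import *
delta([.5451,.1182,.123],-21.8)
im=shot("w12")
cv2.imwrite("pics/w12y.png",cv2.resize(im[245:290,287:347],(800,600),interpolation=cv2.INTER_CUBIC))
```

```text
t 13.65 pos [0.5451 0.118  0.123 ] jaw -22.41 F [-4.09 -0.34  7.13] M [-0.14   0.928  0.065] open 0.0176
shift [-0.0001 -0.     -0.0001] turn [-0.27 -0.61 -0.26] shift in final frame [-0.0001 -0.     -0.0001]
cam moved 2e-05
```

View pics/w12y.png

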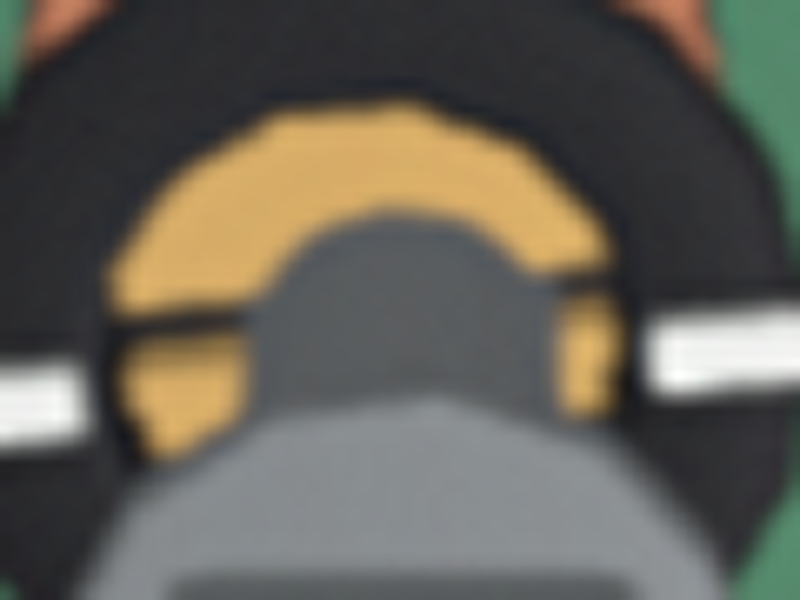

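```bash
python3 -c "
from sl import *
print(yaw('w12',(115,318),(612,270),.043),yaw('w12',(115,327),(612,283),.043), yaw('w12',(40,403),(720,350),.051))
print(yaw('w12',(0,367),(780,303),.052),yaw('w12',(0,443),(780,383),.052))"
```

```text
-16.67 -17.15 -17.77
-17.53 -17.83
```

Emit:
carry_out(motion=[0,0.0003,-0.0005,0,-3,0,-1,0,-0.001,-0.0005,0,0,0,-1,0,-0.004,-0.0002,0,0,0,-1,0,-0.008,0,0,0,0,-1,0,-0.015,0,0,0,0,-1])

```text
t: 14.2
tool_pos: [0.5428, 0.1179, 0.1502]
orientation: [-1.025, 1.454, -1.455]
force: [0.5, 0.1, 0.0]
opening: 0.0178
```

Emit:
carry_out(motion=[0,-0.02,0,0,0,0,-1,0,-0.03,0,0,0,0,-1,0,-0.02,0,0,0,0,-1,0.01,0,0,0,0,0,-1,0.02,0,0,0,0,0,-1])

```text
t: 14.7
tool_pos: [0.5336, 0.0901, 0.2291]
orientation: [-1.019, 1.45, -1.455]
force: [-0.7, -1.0, -0.8]
opening: 0.0181
```

Run:
```python
from h import *
delta([.53,.09,.24],29.8)
im=shot("w13")
```

```text
t 14.7 pos [0.5336 0.0901 0.2291] jaw -19.44 F [-0.66 -1.03 -0.78] M [-0.096  0.093  0.011] open 0.0181
shift [ 0.0013 -0.0109 -0.0033] turn [ -0.56 -49.24  -0.1 ] shift in final frame [-0.0017 -0.0109 -0.0032]
cam moved 0.00265
```

View pics/w13.png

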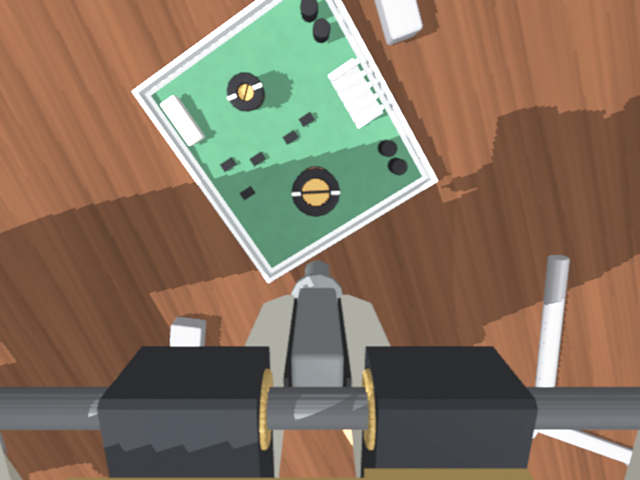

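Run:
```python
from h import *
im=cv2.imread("pics/w13.png"); cv2.imwrite("pics/w13z.png",cv2.resize(im[161:221,276:356],(800,600),interpolation=cv2.INTER_CUBIC))
```

```text
(no output)
```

View pics/w13z.png

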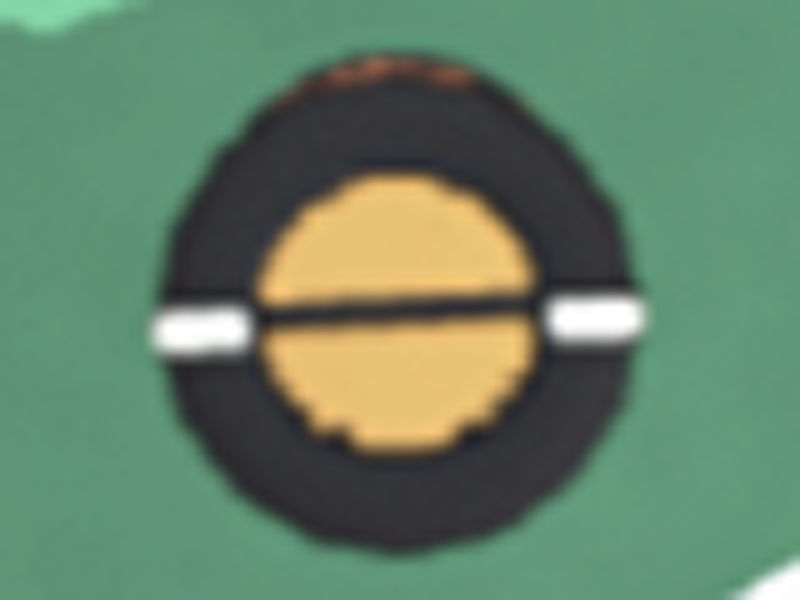

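Emit:
carry_out(motion=[0.035,-0.012,0.012,-0.1,-8.3,0,-1,0.04,-0.002,0.008,-0.1,-8.3,0,-1,0.04,0,0,-0.1,-8.3,0,-1,0.04,0,-0.006,-0.1,-8.3,0,-1,0.035,0,-0.012,-0.1,-8.3,0,-1])

```text
t: 15.25
tool_pos: [0.5225, -0.1089, 0.2404]
orientation: [-1.37, 0.917, -0.912]
force: [0.1, 0.8, -0.8]
opening: 0.0181
```

Run:
```python
from h import *
delta([.5355,-.1825,.235],29.8)
```

```text
t 15.25 pos [ 0.5225 -0.1089  0.2404] jaw 22.55 F [ 0.13  0.78 -0.77] M [-0.099  0.023 -0.029] open 0.0181
shift [ 0.073   0.0052 -0.0162] turn [ 0.07 -7.25 -0.15] shift in final frame [ 0.0703  0.0054 -0.0253]
```

Emit:
carry_out(motion=[0.036,0.005,-0.008,0,-7.2,-0.1,-1,0.034,0.01,-0.017,0,0,0,-1,0,0.01,0,0,0,0,-1,0,0,0,0,0,0,-1,0,0,0,0,0,0,-1])

```text
t: 15.75
tool_pos: [0.5271, -0.1915, 0.2112]
orientation: [-1.414, 0.822, -0.813]
force: [0.9, -0.3, 0.5]
opening: 0.0178
```

Run:
```python
from h import *
delta([.5355,-.1825,.2],29.8)
im=shot("w14")
cv2.imwrite("pics/w14z.png",cv2.resize(im[200:320,237:397],(800,600),interpolation=cv2.INTER_CUBIC))
```

```text
t 15.75 pos [ 0.5271 -0.1915  0.2112] jaw 29.86 F [ 0.86 -0.25  0.48] M [-0.003  0.048  0.02 ] open 0.0178
shift [-0.0036  0.0111  0.0118] turn [ 0.26  0.06 -0.2 ] shift in final frame [-0.0036  0.0112  0.0118]
cam moved 0.00036
```

View pics/w14z.png

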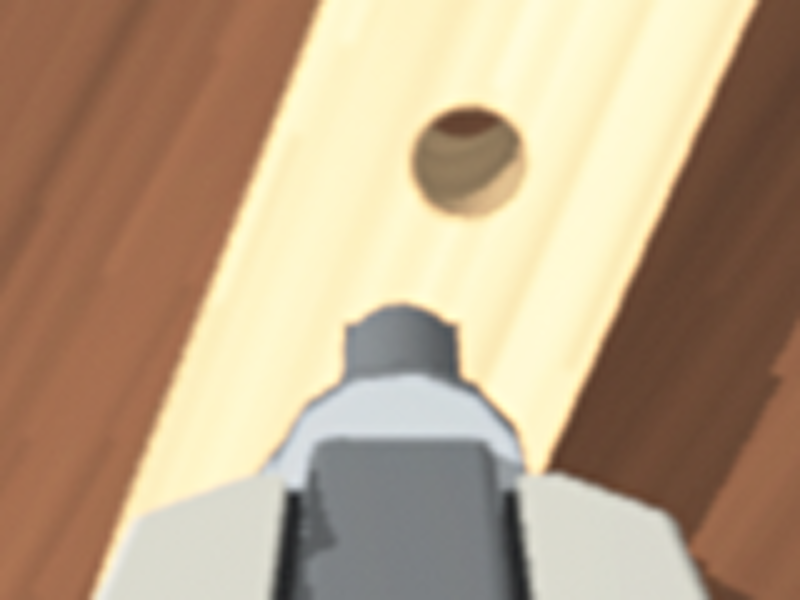

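```bash
cat > hole.py <<'E'
from h import *
def hole(n,c,tip=(401.5,323)):
    st,w=ld(n); T=R.from_rotvec(st["orientation"]).as_matrix()
    f=lambda x,y:(237+x/5-.4,200+y/5-.4)
    H=onz(w,f(*c),.055); h=T.T@(H-st["tool_pos"])
    p,dr=ray(w,f(*tip)); q=T.T@(p-st["tool_pos"]); r=T.T@dr; t=q+r*(.083-q[1])/r[1]; t[0]+=.0011
    print("hole",H.round(4),"tool",h.round(4),"tip",t.round(4),"rel",(h-t).round(4), "target TCP xy",(st["tool_pos"]+T@np.array([h[0]-t[0],0,h[2]-t[2]])).round(4))
E
python3 -c "
from hole import *
hole('w14',(468,162))"
```

```text
hole [ 0.5347 -0.1828  0.055 ] tool [-0.0032  0.1561  0.0116] tip [-0.0009  0.083   0.0013] rel [-0.0023  0.0731  0.0103] target TCP xy [ 0.5349 -0.1844  0.2111]
```

Emit:
carry_out(motion=[-0.0026,0,0.0106,0.2,0,-0.2,-1,0,0.015,0,0,0,0,-1,0,0.025,0,0,0,0,-1,0,0.015,0,0,0,0,-1,0,0,0,0,0,0,-1])

```text
t: 16.3
tool_pos: [0.5376, -0.1786, 0.1545]
orientation: [-1.413, 0.81, -0.815]
force: [-0.4, 0.4, -0.9]
opening: 0.0178
```

Run:
```python
from h import *
delta([.5351,-.184,.094],29.8)
im=shot("w15")
cv2.imwrite("pics/w15z.png",cv2.resize(im[200:320,237:397],(800,600),interpolation=cv2.INTER_CUBIC))
```

```text
t 16.3 pos [ 0.5376 -0.1786  0.1545] jaw 30.23 F [-0.45  0.35 -0.94] M [-0.011  0.077  0.054] open 0.0178
shift [ 0.0033  0.0605 -0.005 ] turn [-0.11  0.43  0.15] shift in final frame [ 0.0035  0.0605 -0.0048]
cam moved 0.00098
```

View pics/w15z.png

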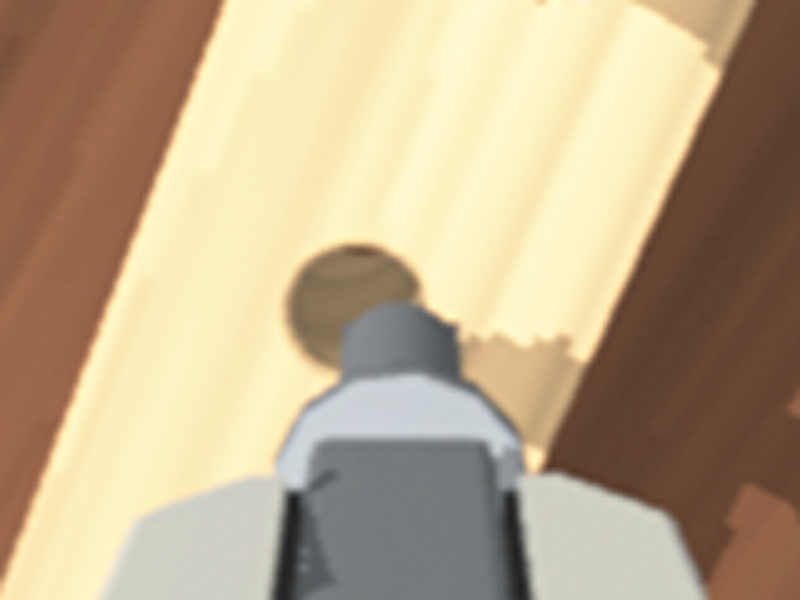

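```bash
python3 -c "
from hole import *
hole('w15',(356,308))
delta([.5351,-.184,.154],29.8)"
```

```text
hole [ 0.5347 -0.1824  0.055 ] tool [ 0.0016  0.0995 -0.0045] tip [-0.001   0.083   0.0013] rel [ 0.0026  0.0165 -0.0059] target TCP xy [ 0.5338 -0.1838  0.1545]
t 16.35 pos [ 0.5379 -0.1788  0.1556] jaw 30.22 F [-0.   -0.42 -0.19] M [-0.016 -0.007 -0.009] open 0.0178
shift [ 0.0031  0.0016 -0.005 ] turn [-0.14  0.42  0.19] shift in final frame [ 0.0031  0.0016 -0.005 ]
```

Emit:
carry_out(motion=[0.0027,0.002,-0.0056,-0.1,0.4,0.2,-1,0,0.004,0,0,0,0,-1,0,0.003,0,0,0,0,-1,0,0,0,0,0,0,-1,0,0,0,0,0,0,-1])

```text
t: 16.85
tool_pos: [0.5357, -0.1853, 0.149]
orientation: [-1.41, 0.815, -0.822]
force: [0.1, -0.0, 0.4]
opening: 0.0177
```

Run:
```python
from h import *
delta([.5343,-.184,.094],29.8)
im=shot("w16")
cv2.imwrite("pics/w16z.png",cv2.resize(im[200:320,237:397],(800,600),interpolation=cv2.INTER_CUBIC))
```

```text
t 16.85 pos [ 0.5357 -0.1853  0.149 ] jaw 29.77 F [ 0.12 -0.01  0.43] M [-0.095 -0.042  0.001] open 0.0177
shift [-0.002   0.055  -0.0008] turn [-0.18 -0.03  0.18] shift in final frame [-0.0018  0.055  -0.0006]
cam moved 1e-05
```

View pics/w16z.png

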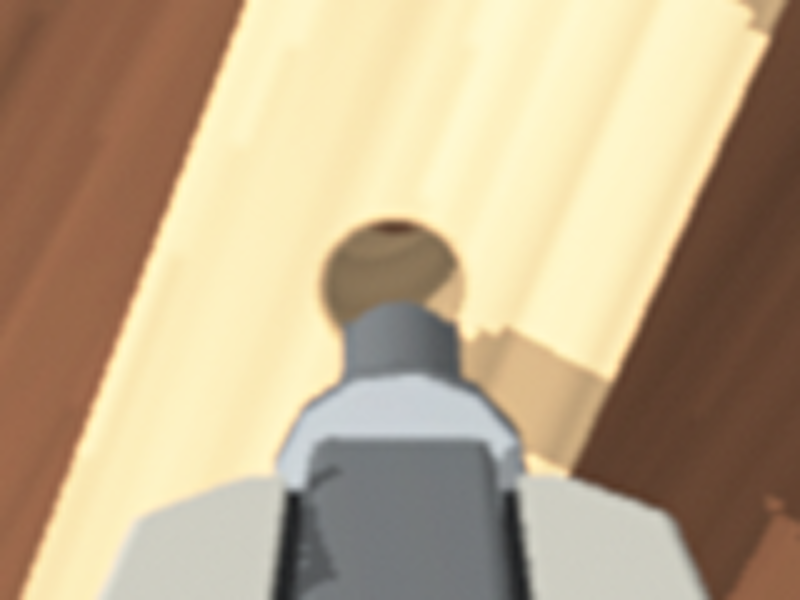

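```bash
python3 -c "
from hole import *
hole('w16',(393,287))"
```

```text
hole [ 0.5348 -0.1826  0.055 ] tool [-0.003   0.094   0.0002] tip [-0.001   0.083   0.0013] rel [-0.0021  0.011  -0.0011] target TCP xy [ 0.5338 -0.184   0.149 ]
```

Emit:
carry_out(motion=[-0.0021,0,-0.0011,-0.1,0,0.1,-1,0,0,0,0,0,0,-1,0,0.004,0,0,0,0,-1,0,0.004,0,0,0,0,-1,0,0.003,0,0,0,0,-1])

```text
t: 17.4
tool_pos: [0.5342, -0.184, 0.1383]
orientation: [-1.411, 0.815, -0.821]
force: [0.2, 0.8, -0.6]
opening: 0.0182
```

Run:
```python
from h import *
delta([.5338,-.184,.094],29.8)
im=shot("w17")
cv2.imwrite("pics/w17z.png",cv2.resize(im[200:320,237:397],(800,600),interpolation=cv2.INTER_CUBIC))
```

```text
t 17.4 pos [ 0.5342 -0.184   0.1383] jaw 29.78 F [ 0.18  0.84 -0.63] M [-0.077  0.01  -0.055] open 0.0182
shift [-0.0004  0.0443 -0.0004] turn [-0.14 -0.02  0.16] shift in final frame [-0.0002  0.0443 -0.0003]
cam moved 0.00061
```

View pics/w17z.png

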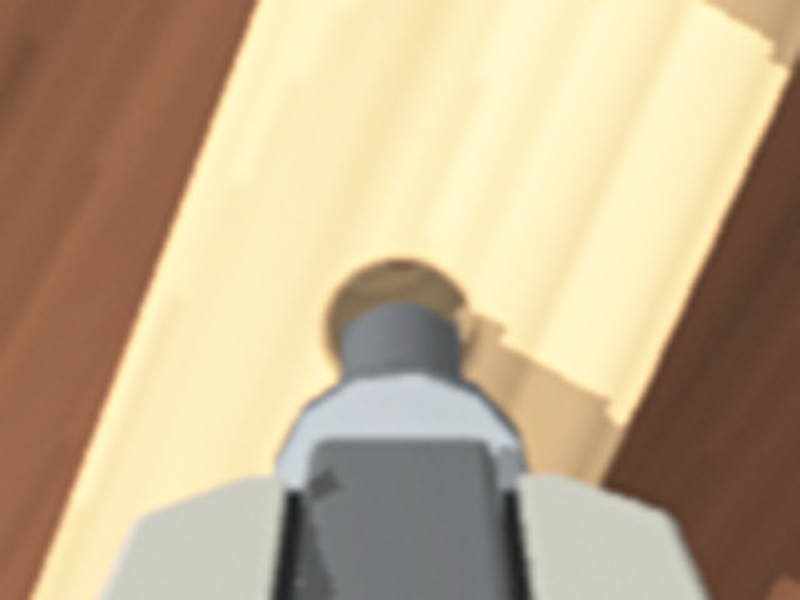

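Emit:
carry_out(motion=[-0.0002,0.008,-0.0003,-0.1,0,0.1,-1,0,0.01,0,0,0,0,-1,0,0.01,0,0,0,0,-1,0,0.008,0,0,0,0,-1,0,0.004,0,0,0,0,-1])

```text
t: 17.95
tool_pos: [0.533, -0.1837, 0.0936]
orientation: [-1.412, 0.819, -0.818]
force: [-7.5, 1.3, 37.9]
opening: 0.0182
```

Run:
```python
from h import *
delta([.5338,-.184,.093],29.8)
```

```text
t 17.95 pos [ 0.533  -0.1837  0.0936] jaw 29.78 F [-7.49  1.32 37.95] M [-0.017  1.07  -0.02 ] open 0.0182
shift [0.0006 0.0006 0.0005] turn [ 0.04 -0.02 -0.04] shift in final frame [0.0006 0.0006 0.0005]
```

Emit:
carry_out(motion=[0,-0.0005,0,0,0,0,-1,0,0,0,0,0,0,0,0,0,0,0,0,0,0,0,0,0,0,0,0,0,0,0,0,0,0,0,0])

```text
t: 18.45
tool_pos: [0.5332, -0.1838, 0.0935]
orientation: [-1.412, 0.819, -0.818]
force: [0.1, 0.6, 0.2]
opening: 0.0442
```

Run:
```python
from h import *
delta([.5338,-.184,.2],29.8)
```

```text
t 18.45 pos [ 0.5332 -0.1838  0.0935] jaw 29.78 F [0.06 0.56 0.19] M [-0.05   0.032  0.05 ] open 0.0442
shift [ 0.0004 -0.1065  0.0004] turn [ 0.04 -0.02 -0.04] shift in final frame [ 0.0005 -0.1065  0.0004]
```

Released; raise straight up.

Emit:
carry_out(motion=[0,-0.015,0,0,0,0,0,0,-0.025,0,0,0,0,0,0,-0.04,0,0,0,0,0,0,-0.03,0,0,0,0,0,0,0,0,0,0,0,0])

```text
t: 18.95
tool_pos: [0.5325, -0.1834, 0.2107]
orientation: [-1.412, 0.82, -0.817]
force: [0.9, -0.2, 0.4]
opening: 0.0462
```

Emit:
carry_out(motion=[0,0,0,0,0,0,0,0,0,0,0,0,0,0,0,0,0,0,0,0,0,0,0,0,0,0,0,0,0,0,0,0,0,0,0])

```text
t: 19.45
tool_pos: [0.5316, -0.183, 0.2097]
orientation: [-1.412, 0.822, -0.815]
force: [-0.4, 0.5, 0.0]
opening: 0.0464
```

Run:
```python
from h import *
delta([.5338,-.184,.25],29.8)
im=shot("w18")
a=cv2.resize(im[130:310,200:440],(400,300),interpolation=cv2.INTER_CUBIC)
s=imaging.read_camera("scene"); d=imaging.read_camera("side")
b=cv2.resize(s[180:275,335:445],(400,300),interpolation=cv2.INTER_CUBIC)
c=cv2.resize(d[250:355,290:400],(400,300),interpolation=cv2.INTER_CUBIC)
e=cv2.resize(s[215:290,215:315],(400,300),interpolation=cv2.INTER_CUBIC)
cv2.imwrite("pics/fin.png",np.vstack([np.hstack([a,b]),np.hstack([c,e])]))
```

```text
t 19.45 pos [ 0.5316 -0.183   0.2097] jaw 29.78 F [-0.37  0.54  0.03] M [-0.041  0.015 -0.055] open 0.0464
shift [ 0.0018 -0.0403  0.0013] turn [ 0.14 -0.02 -0.18] shift in final frame [ 0.002  -0.0403  0.0014]
cam moved 0.00012
```

View pics/fin.png

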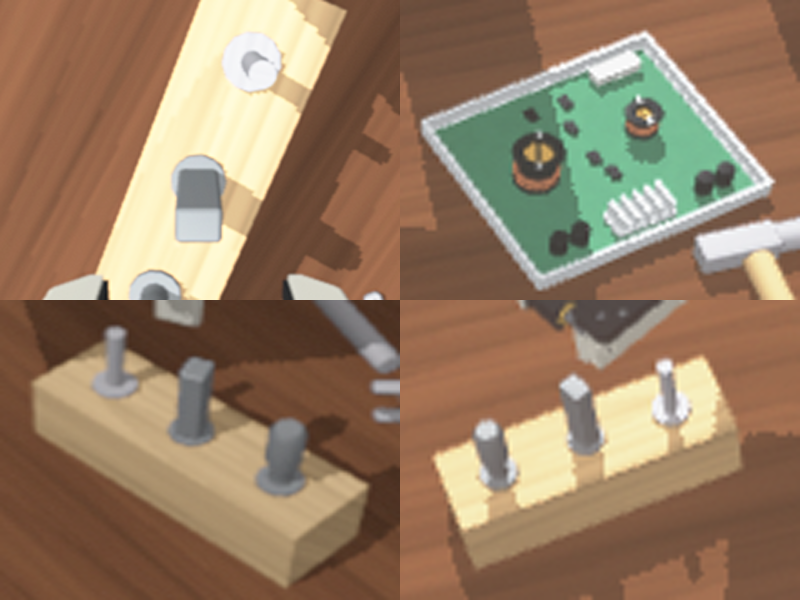

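The tuner stands fully down in the middle hole, as it did in the first pictures. The slot lines up with the marks and nothing else has moved. Handing in.

```bash
python3 -c "
from plant import robot
print(robot.close_job())"
```

```text
the job is handed in; nothing more can be done
None
```

The ignition coil is set and the tuning tool is back upright in the stand's middle hole, where it came from. I handed the job in at about 19.5 s of the 72 s allowed; no verdict was reported.

- **Turning the slug:** I seated the blade in the taller coil's slot and turned the slug clockwise by about 36° while pressing lightly. Vertical force was about 4 to 7 N, with up to 4 N sideways. These are the readings at the end of each move; I did not see the force in between.
- **Alignment:** A wrist picture after withdrawing showed the slot about 1° off the index marks, against the 8° allowed. The final scene picture showed it still in line.
- **Tool return:** The flange rests on the stand in the final side and scene pictures, matching the first ones. The gripper is open, well above the stand and touching nothing. The driver and punch are still in their holes, and the hammer, the only other loose item in the final close-ups, has not moved.
- **Off-target moments:** When I put the tool back, it pressed on the stand with about 38 N, because I pushed slightly past the bottom. The limits on coil force and wrist force do not cover that contact. My first approach over the stand also overshot by about 6 mm; I corrected it from the wrist pictures before inserting.

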